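Fit the lamp shades and run the tester

TASK

Lift every black cap off the lamp stems and put it in the red tray, and fit each shade on the bench onto the base of its own colour, turned to suit the square stem and fully down, leaving the tape, offcut and tin where they are. When all that is done, run the tester by pressing its keys fully down one at a time, letting each up before the next: the white key, then the black key by the lit amber pilot lamp (never the other black key), then the green key. A base whose shade is missing stays bare.

Things in the scene. Friction and masses are not known exactly. Their poses are not given: they have to be found in the camera images.
- base_yellow: yellow lamp base, fixed to the bench: a block 90 x 90 mm, 45 mm high, with an upright square aluminium stem 26 x 26 mm at its centre reaching 120 mm above the bench (the top 12 mm taper to 16 mm square). Origin: centre of the underside, on the stem's axis; z up; x and y along the sides of the block and of the stem
- shade_yellow: yellow drum shade (may be absent), loose: 111 mm diameter, 50 mm high, about 0.25 kg; on top a square wooden grip block 28 x 28 mm, 50 to 90 mm above the origin. Below, on the axis, a blind square bore 30 x 30 mm, 44 mm deep. Origin: underside centre; x, y along the sides of grip block and bore (fits at any of four quarter turns). Home on a stem: origin 76 mm above the base's origin
- cap_yellow: black square transit cap (may be absent), 38 x 38 x 48 mm, 60 g, sitting loosely over the stem of the yellow base at the start, its origin 80 mm above the base's origin and its top 128 mm above the bench; it lifts straight off (square bore 30 mm, 40 mm deep). Origin: centre of the underside; x, y along its sides
- base_orange: orange lamp base, fixed to the bench: a block 90 x 90 mm, 45 mm high, with an upright square aluminium stem 26 x 26 mm at its centre reaching 120 mm above the bench (the top 12 mm taper to 16 mm square). Origin: centre of the underside, on the stem's axis; z up; x and y along the sides of the block and of the stem
- shade_orange: orange drum shade (may be absent), loose: 111 mm diameter, 50 mm high, about 0.25 kg; on top a square wooden grip block 28 x 28 mm, 50 to 90 mm above the origin. Below, on the axis, a blind square bore 30 x 30 mm, 44 mm deep. Origin: underside centre; x, y along the sides of grip block and bore (fits at any of four quarter turns). Home on a stem: origin 76 mm above the base's origin
- cap_orange: black square transit cap (may be absent), 38 x 38 x 48 mm, 60 g, sitting loosely over the stem of the orange base at the start, its origin 80 mm above the base's origin and its top 128 mm above the bench; it lifts straight off (square bore 30 mm, 40 mm deep). Origin: centre of the underside; x, y along its sides
- base_blue: blue lamp base, fixed to the bench: a block 90 x 90 mm, 45 mm high, with an upright square aluminium stem 26 x 26 mm at its centre reaching 120 mm above the bench (the top 12 mm taper to 16 mm square). Origin: centre of the underside, on the stem's axis; z up; x and y along the sides of the block and of the stem
- shade_blue: blue drum shade (may be absent), loose: 111 mm diameter, 50 mm high, about 0.25 kg; on top a square wooden grip block 28 x 28 mm, 50 to 90 mm above the origin. Below, on the axis, a blind square bore 30 x 30 mm, 44 mm deep. Origin: underside centre; x, y along the sides of grip block and bore (fits at any of four quarter turns). Home on a stem: origin 76 mm above the base's origin
- cap_blue: black square transit cap (may be absent), 38 x 38 x 48 mm, 60 g, sitting loosely over the stem of the blue base at the start, its origin 80 mm above the base's origin and its top 128 mm above the bench; it lifts straight off (square bore 30 mm, 40 mm deep). Origin: centre of the underside; x, y along its sides
- tray: red open tray for the caps, fixed: 110 mm (x) by 170 mm (y), 35 mm high, wall and floor 5 mm. Origin: centre of the underside; holds the caps side by side along y
- tester: grey lamp tester, a fixed box 140 mm (x) by 190 mm (y), 40 mm high, with four round spring keys and two pilot lamps on top. Origin: centre of the underside; x points away from the robot, y to the left at yaw 0
- key_white (a joint): travel of the white key, at (-42, 0) mm on the tester, nearest the robot: 0 up, grows as it is pressed, 0.006 fully down; spring, 5 N fully down, springs back
- key_white_top (a point): centre of the top face of the white key, at (-42, 0) mm on the tester, nearest the robot; 28 mm diameter, pressed straight down (62 mm above the bench when up); the housing round it, 44 mm diameter, is 10 mm lower
- key_left (a joint): travel of the left black key, at (-22, +62) mm on the tester: 0 up, grows as it is pressed, 0.006 fully down; spring, 5 N fully down, springs back
- key_left_top (a point): centre of the top face of the left black key, at (-22, +62) mm on the tester; 28 mm diameter, pressed straight down (62 mm above the bench when up); the housing round it, 44 mm diameter, is 10 mm lower
- key_right (a joint): travel of the right black key, at (-22, -62) mm on the tester: 0 up, grows as it is pressed, 0.006 fully down; spring, 5 N fully down, springs back
- key_right_top (a point): centre of the top face of the right black key, at (-22, -62) mm on the tester; 28 mm diameter, pressed straight down (62 mm above the bench when up); the housing round it, 44 mm diameter, is 10 mm lower
- key_green (a joint): travel of the green key, at (+36, 0) mm on the tester, far side: 0 up, grows as it is pressed, 0.006 fully down; spring, 5 N fully down, springs back
- key_green_top (a point): centre of the top face of the green key, at (+36, 0) mm on the tester, far side; 28 mm diameter, pressed straight down (62 mm above the bench when up); the housing round it, 44 mm diameter, is 10 mm lower
- pilot_lit: lit pilot lamp, bright amber, 30 mm diameter, 14 mm high, on the tester's far side at (+36, +62) or (+36, -62) mm, thus 58 mm behind one of the two black keys; it marks that key. Origin: its underside centre
- pilot_dark: unlit pilot lamp, dull brown, same size, behind the other black key
- tape: bystander: green roll of tape, 100 mm diameter, 30 mm high, lying flat; origin underside centre
- offcut: bystander: wooden offcut 50 x 110 x 25 mm; origin underside centre
- tin: bystander: tin, 70 mm diameter, 70 mm high; origin underside centre
Not all that is in view belongs to the job. Of the things shaped like the tester, the grey one is meant.

How it is judged:
On the way, in this order (a step that is already met when the one before it is completed fails the run):
1. all caps in the tray and all shades fully home on the bases of their own colour (horizontal distance between shade_yellow and base_yellow below 0.008 m and z of shade_yellow in the frame of base_yellow between 0.06 and 0.081 m and angle between each of shade_yellow, shade_orange, shade_blue's own z axis and vertical below 0.1 rad and linear speed of each of shade_yellow, cap_yellow, shade_orange, cap_orange, shade_blue, cap_blue below 0.05 m/s and x of cap_yellow in the frame of tray between -0.06 and 0.06 m and y of cap_yellow in the frame of tray between -0.085 and 0.085 m and height (world z) of each of cap_yellow, cap_orange, cap_blue below 0.06 m and horizontal distance between shade_orange and base_orange below 0.008 m and z of shade_orange in the frame of base_orange between 0.06 and 0.081 m and x of cap_orange in the frame of tray between -0.06 and 0.06 m and y of cap_orange in the frame of tray between -0.085 and 0.085 m and horizontal distance between shade_blue and base_blue below 0.008 m and z of shade_blue in the frame of base_blue between 0.06 and 0.081 m and x of cap_blue in the frame of tray between -0.06 and 0.06 m and y of cap_blue in the frame of tray between -0.085 and 0.085 m), for 0.2 s.
2. white key pressed (value of joint key_white above 0.0042 m), for 0.02 s.
3. black key by the lit pilot lamp pressed (((y of pilot_lit in the frame of tester above 0 m and value of joint key_left above 0.0042 m) or (y of pilot_lit in the frame of tester below 0 m and value of joint key_right above 0.0042 m))), for 0.02 s.
4. green key pressed (value of joint key_green above 0.0042 m), for 0.02 s.
At the end, for the whole second after the job is handed in: every shade present is on the base of its own colour, within 8 mm of the stem's axis, origin 60 to 81 mm above the base's origin, tilted under 0.1 rad, at rest; every cap present lies in the tray, within its walls and with its origin under 60 mm high; all keys are up (all of step 1 and value of joint each of key_white, key_left, key_right, key_green below 0.002 m); the robot touches nothing.
It fails at once if the black key by the dark pilot lamp is pressed ((y of pilot_lit in the frame of tester above 0 m and value of joint key_right above 0.003 m) or (y of pilot_lit in the frame of tester below 0 m and value of joint key_left above 0.003 m)).
It fails at once if two keys are down at once (value of joint each of key_white, key_left above 0.003 m or value of joint each of key_white, key_right above 0.003 m or value of joint each of key_white, key_green above 0.003 m or value of joint each of key_left, key_right above 0.003 m or value of joint each of key_left, key_green above 0.003 m or value of joint each of key_right, key_green above 0.003 m).
It fails at once if a bystander is moved more than 40 mm (distance of any of tape, offcut, tin from where it was at the start of the episode above 0.04 m).
Of shade_yellow, shade_orange, shade_blue only 2 to 3 are there at a start; the rules pass over those that are not, and their reading is None.
Of cap_yellow, cap_orange, cap_blue only 2 to 3 are there at a start; the rules pass over those that are not, and their reading is None.
At some moment in a run one of shade_yellow, shade_orange, shade_blue may be knocked a few centimetres aside while the robot is not near it.
It also fails if it takes over 210 s, if anything falls off the work surface, if the arm or the gripper's body presses on something with over 40 N, if the wrist force passes 120 N, or if a joint passes its speed limit or range.

ROBOT

A 7-joint arm with a two-finger parallel gripper is mounted at the origin on the work surface. World frame = base frame: x ahead of the robot, y to its left, z up, the work surface at z = 0. Lengths are in m, angles in rad, forces in N, time in s.
With the tool pointing down it reaches from about 0.425 to 0.975 m from the base axis. Payload 16.7 kg.
Tool frame: the origin (TCP) lies on the mounting face of the last link; the fingertips stand 173 mm ahead of it and the grasp point (between the pads) lies 155 mm ahead of it; z points along the fingers, y is the direction in which the jaws open and shut (so a half turn about z gives the same grasp; the last joint's range is limited). The gripper opens to 85 mm and grips with 20 to 120 N. Pads are 22 mm wide; open, the fingers measure 114 mm over their backs; the gripper's body (76 mm by 85 mm) begins 54 mm behind the grasp point. The pads swing forward as they close: fully open they stand 13 mm farther back than shut.
Start: joints at [-1.262, 0.426, 0.074, 1.606, -0.034, 1.111, -0.067], TCP at [0.298, 0.605, 0.405] pointing down, gripper open.
Joint ranges: [-2.85, 2.85], [-0.5, 2.14], [-1.23, 1.37], [0.21, 2.46], [-1.02, 4.16], [0.16, 2.05], [-2.73, 2.73]. Speed limits (rad/s): [1.89, 1.89, 2.39, 2.39, 3.01, 3.01, 3.01].

INTERFACE

Orientations are given as a unit quaternion [x, y, z, w].
In Python, from cell import ctrl gives the robot as it stands.
- The arm moves only by the tool play_rows, never from a script. Its argument "motion" is one flat list of numbers, 6 for each row, row after row: the shift along the tool's x, y, z in m, then the turn, a rotation vector about the tool's x, y, z in degrees. A call has 1 to 20 rows; each row is the pose to reach, as a shift and turn from the pose commanded when the call began, along the tool's axes at that moment; what a row does not reach only later rows make up. A row lasts 1/10 s, in which the tool goes at most 50 mm and 8.59 degrees, less where a joint would pass 70% of its speed; a pose out of reach is approached as far as the arm can. A call with a gripper value outside its range is refused whole. "fingers" is the opening, from 0 (shut) to 1 (fully open), set as the call begins (left out, the last holds). The fingers move at their own pace and stop on an object; the grip force is fixed at half the most. Time passes only in rows, so rows that repeat a pose let the fingers close. It gives the time, the measured TCP pose, the force and the opening at its end, in the units of the state.
- ctrl.read_state(): the state, without advancing time (a new reading comes with each control period).
- ctrl.read_camera(name): name is "side" or "top"; returns (picture, depth): 384x512x3 uint8, red, green, blue; 384x512 float32, m along the optical axis (not along the pixel's ray), 0 where there is no reading.
- ctrl.calibration(name): a dict with "fov_y" (degrees; the focal length in pixels is half the picture's height over the tangent of half this angle, whatever the lens; pixels are square), "cx", "cy" (the principal point, pixels), "eye" and "attitude" of the camera in the world. Camera axes: x right, y up, looking along -z (the intrinsics and any distortion apply to the point x, -y, -z); pixel columns grow to the right and rows downward; lengths in m; the calibration is good to about 2 mm. A picture is of the moment at which its call begins. calibration takes no time and is no camera call.
- ctrl.close_job(): hands the job in, once; it reports no verdict.
The state is a dict: "time": time; "q": joint angles; "qd": joint speeds; "effort": joint torques, N m; "tool_pos": TCP position; "eef_rot": TCP orientation; "wrist_force": force on the tool from outside, world axes, zero at the start; "wrist_torque": the same for the moment, N m; "grip_width": finger opening in m.
Only numpy, scipy, OpenCV 4.12 (cv2) and the standard library are available. Lean on these libraries where they do the work, as an engineer would, in place of code of your own. Each camera call takes 0.05 s, during which the arm holds its last target.

## Working session

There is one attempt and no reset: what is moved stays moved. The work goes in short steps, Python scripts to look and compute and a tool call to move; the robot and the scene stay as the last step left them, time stands still between calls to the robot, and variables do not carry over. Pictures are saved under pics/ and viewed, and the job is handed in when it is done.

Besides the shell and the picture viewer there is one more tool, called after ">>>" as name(argument=value, ...) on one line, values as JSON. play_rows: Moves the arm, as the interface text tells. Its arguments: {"type":"object","properties":{"motion":{"type":"array","items":{"type":"number"}},"fingers":{"type":"number"}},"required":["motion"]}

```bash
ls; mkdir -p pics
python3 - <<'E'
from cell import ctrl
import cv2,numpy as np
s=ctrl.read_state();print(s)
for n in("side","top"):
    p,d=ctrl.read_camera(n);print(n,ctrl.calibration(n),d.min(),d.max())
    cv2.imwrite(f"pics/{n}0.png",p[:,:,::-1]);np.savez(f"{n}0.npz",p=p,d=d)
E
```

```text
pics
{'time': 0.0, 'q': array([-1.26248216,  0.42672516,  0.07387802,  1.60660206, -0.03408561,
        1.11083187, -0.0670996 ]), 'qd': array([-0.00027571, -0.00011843, -0.00094327, -0.00080746,  0.00036607,
       -0.00082936, -0.00164232]), 'effort': array([ 6.46917142e-04, -9.49842310e+01,  3.76154691e+00, -4.63525093e+01,
        1.92733709e-02,  9.88584361e-03,  8.84950532e-05]), 'tool_pos': array([0.29828578, 0.6053062 , 0.40401803]), 'eef_rot': array([ 2.26937267e-01,  9.73909159e-01, -6.47121674e-04, -8.92391224e-05]), 'wrist_force': array([ 0.67297918, -0.41622639, -0.38273975]), 'wrist_torque': array([ 0.01716403, -0.00683843, -0.04055453]), 'grip_width': 0.08546570698762086}
side {'fov_y': 49.44668507578114, 'cx': 258.5293886175412, 'cy': 192.0913611456029, 'eye': array([ 0.16601882, -0.85369924,  1.00934458]), 'attitude': array([ 0.39284418, -0.06585141, -0.13943585,  0.90658408])} 0.0 3.700988
top {'fov_y': 48.66262956213461, 'cx': 250.21860945454466, 'cy': 194.33084150598913, 'eye': array([0.35680935, 0.11796507, 1.37000834]), 'attitude': array([-0.03411704,  0.0372901 ,  0.71147078, -0.70089571])} 0.0 2.2626557
```

View pics/top0.png

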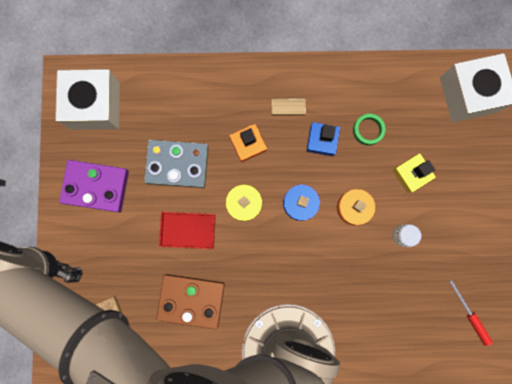

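View pics/side0.png

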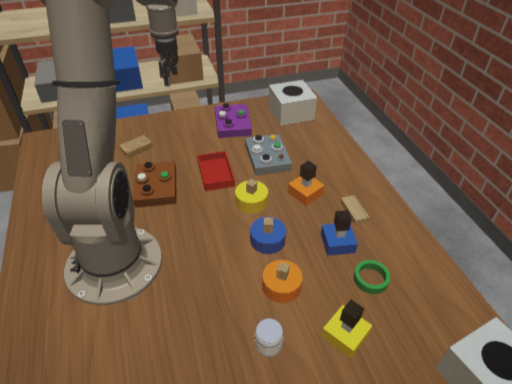

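```bash
cat > h.py <<'E'
import numpy as np,cv2
from cell import ctrl
from scipy.spatial.transform import Rotation as R
C={n:ctrl.calibration(n) for n in("side","top")}
def rays(n,uv):
    c=C[n];f=192/np.tan(np.radians(c['fov_y']/2));uv=np.atleast_2d(uv).astype(float)
    d=np.c_[(uv[:,0]-c['cx'])/f,-(uv[:,1]-c['cy'])/f,-np.ones(len(uv))]
    return c['eye'],R.from_quat(c['attitude']).apply(d)
def plane(n,uv,z):
    e,d=rays(n,uv);t=(z-e[2])/d[:,2];return e+d*t[:,None]
def cloud(n,d):
    v,u=np.mgrid[:384,:512];e,r=rays(n,np.c_[u.ravel(),v.ravel()]);
    return (e+r*d.ravel()[:,None]).reshape(384,512,3)
def grab(tag):
    o={}
    for n in("side","top"):
        p,d=ctrl.read_camera(n);cv2.imwrite(f"pics/{n}{tag}.png",p[:,:,::-1]);np.savez(f"{n}{tag}.npz",p=p,d=d);o[n]=(p,d)
    return o
def load(n,tag): z=np.load(f"{n}{tag}.npz");return z['p'],z['d']
E
python3 - <<'E'
from h import *
for n in("top","side"):
    p,d=load(n,0);P=cloud(n,d)
    m=(d>0)&(abs(P[...,2])<.03);
    print(n,np.median(P[...,2][m]),P[...,2][m].std())
    for v in range(40,384,60): print([tuple(np.round(P[v,u],3)) if d[v,u]>0 else None for u in range(40,512,80)])
    hsv=cv2.cvtColor(p,cv2.COLOR_RGB2HSV)
    for name,(lo,hi) in dict(yel=((25,120,80),(33,255,255)),org=((10,200,120),(20,255,255)),blue=((105,150,60),(120,255,255)),red=((0,200,60),(3,255,255)),green=((50,150,60),(75,255,255))).items():
        m=cv2.inRange(hsv,lo,hi);k,l,s,c=cv2.connectedComponentsWithStats(m)
        for i in range(1,k):
            if s[i,4]>25:
                q=P[(l==i)&(d>0)];print(n,name,s[i,:],np.round(c[i],1),np.round(np.median(q,0),3),np.round(np.percentile(q[:,2],[5,95]),3))
E
```

```text
top -0.0008820772335615956 0.0047629001443642
[(np.float64(1.393), np.float64(1.187), np.float64(-0.748)), (np.float64(1.387), np.float64(0.771), np.float64(-0.745)), (np.float64(1.381), np.float64(0.356), np.float64(-0.745)), (np.float64(1.375), np.float64(-0.06), np.float64(-0.744)), (np.float64(1.371), np.float64(-0.477), np.float64(-0.747)), (np.float64(1.363), np.float64(-0.892), np.float64(-0.742))]
[(np.float64(1.075), np.float64(1.178), np.float64(-0.754)), (np.float64(0.816), np.float64(0.537), np.float64(0.001)), (np.float64(0.814), np.float64(0.273), np.float64(-0.005)), (np.float64(0.801), np.float64(0.009), np.float64(0.025)), (np.float64(0.805), np.float64(-0.259), np.float64(-0.0)), (np.float64(0.802), np.float64(-0.525), np.float64(-0.0))]
[(np.float64(0.62), np.float64(0.798), np.float64(-0.006)), (np.float64(0.616), np.float64(0.536), np.float64(-0.005)), (np.float64(0.605), np.float64(0.269), np.float64(0.034)), (np.float64(0.608), np.float64(0.011), np.float64(-0.004)), (np.float64(0.603), np.float64(-0.25), np.float64(0.0)), (np.float64(0.599), np.float64(-0.51),
[... 3886 characters left out ...]
2 192.9] [0.457 0.12  0.051] [0.047 0.055]
side yel [324 305  48  46 897] [347.2 330.1] [ 0.541 -0.426  0.046] [0.043 0.049]
side org [289 178  35  26 441] [306.7 190.1] [0.645 0.089 0.044] [0.018 0.049]
side org [263 262  39  40 894] [282.3 284.3] [ 0.434 -0.249  0.05 ] [0.016 0.054]
side blue [113  47  28  44 937] [126.   68.1] [ 0.133  1.422 -0.073] [-0.178 -0.064]
side blue [116 104  32  14 317] [131.  110.3] [ 0.102  1.623 -0.46 ] [-0.469 -0.452]
side blue [251 219  34  25 546] [267.6 232.3] [ 0.454 -0.063  0.051] [0.048 0.054]
side blue [323 224  34  23 435] [338.2 237. ] [ 0.654 -0.142  0.046] [0.043 0.049]
side red [204 182  10   7  31] [208.5 185.6] [0.337 0.229 0.024] [0.013 0.036]
```

Run:
```python
from h import *
p,d=load("top",0)
a=p[110:225,140:250];b=p[110:225,270:440]
cv2.imwrite("pics/z1.png",cv2.resize(p[115:225,215:440],None,fx=3.5,fy=3.5,interpolation=cv2.INTER_CUBIC)[:,:,::-1])
cv2.imwrite("pics/z2.png",cv2.resize(p[130:255,135:225],None,fx=4.5,fy=4.5,interpolation=cv2.INTER_CUBIC)[:,:,::-1])
```

```text
(no output)
```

View pics/z1.png

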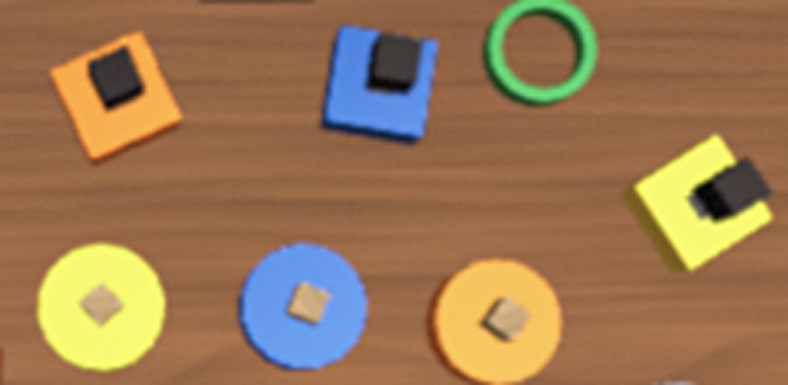

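View pics/z2.png

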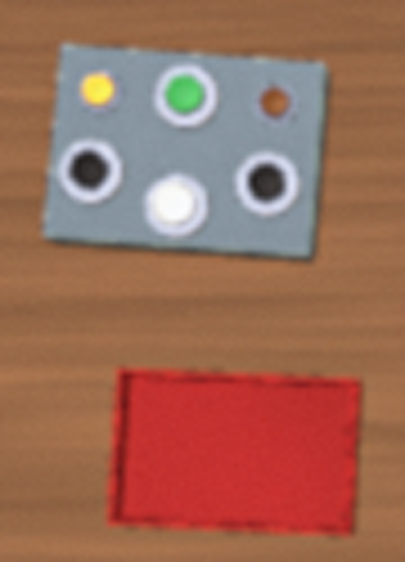

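```bash
cat > meas.py <<'E'
from h import *
def comps(p,lo,hi,amin=40,hsv=None):
    hsv=cv2.cvtColor(p,cv2.COLOR_RGB2HSV);m=cv2.inRange(hsv,lo,hi)
    k,l,s,c=cv2.connectedComponentsWithStats(m)
    return [(s[i],c[i],(l==i)) for i in range(1,k) if s[i,4]>amin],hsv
def rect(n,mask,z,up=8):
    m=cv2.resize(mask.astype(np.float32),None,fx=up,fy=up,interpolation=cv2.INTER_CUBIC)
    m=(m>.5).astype(np.uint8)
    cs,_=cv2.findContours(m,cv2.RETR_EXTERNAL,cv2.CHAIN_APPROX_NONE);c=max(cs,key=cv2.contourArea)[:,0].astype(float)
    uv=(c+.5)/up-.5
    P=plane(n,uv,z)[:,:2]
    r=cv2.minAreaRect((P*1000).astype(np.float32))
    return r,P
COL=dict(yellow=(24,36),orange=(10,21),blue=(100,122))
E
python3 - <<'E'
from meas import *
for n in("top","side"):
  p,d=load(n,0);P=cloud(n,d)
  for col,(a,b) in COL.items():
    cs,hsv=comps(p,(a,130,60),(b,255,255),200)
    for s,c,m in cs:
      q=P[m&(d>0)];md=np.median(q,0)
      if not(.35<md[0]<.8 and .03<md[2]<.06): continue
      V=hsv[...,2];vm=np.percentile(V[m],70);mm=m&(V>vm*.88)
      isb=md[0]>.52
      r,Q=rect(n,mm,.045 if isb else .05)
      ce=cv2.minEnclosingCircle((Q*1000).astype(np.float32))
      print(n,col,'base' if isb else 'shade',m.sum(),mm.sum(),vm,np.round(r[0],1),np.round(r[1],1),round(r[2],1),'' if isb else np.round((*ce[0],ce[1]),1))
E
```

```text
top yellow base 640 554 250.0 [ 553.6 -412.7] [91.4 91.6] 31.1 
top yellow shade 942 897 249.0 [467.1 132.3] [112.  109.1] 89.1 [465.6 132.2  57.2]
top blue base 599 463 230.59999999999997 [ 668.5 -125.1] [88.7 89.2] 79.1 
top blue shade 822 790 238.0 [464.5 -48.7] [105.5 107.1] 43.9 [463.9 -48.   55.2]
side yellow shade 517 436 200.0 [464.2 131.8] [107.6 112. ] 66.2 [464.9 134.   57.5]
side yellow base 924 791 198.0 [ 552.5 -412.9] [90.6 90.6] 30.9 
side blue shade 611 544 160.0 [463.5 -48.8] [102.5 107.8] 69.6 [463.9 -48.   55.1]
side blue base 635 409 159.0 [ 668.4 -124.8] [89.1 89.6] 79.4
```

Run:
```python
from meas import *
for n in("top","side"):
  p,d=load(n,0);P=cloud(n,d)
  cs,hsv=comps(p,(10,150 if n=='top' else 190,120 if n=='side' else 190),(22,255,255),150)
  for s,c,m in cs:
      q=P[m&(d>0)];md=np.median(q,0)
      isb=md[0]>.52
      V=hsv[...,2];vm=np.percentile(V[m],70);mm=m&(V>vm*.88)
      r,Q=rect(n,mm,.045 if isb else .05)
      print(n,'base' if isb else 'shade',m.sum(),mm.sum(),np.round(r[0],1),np.round(r[1],1),round(r[2],1))
  # caps: dark, grips: wood at z .09
  V=hsv[...,2]
  for name,c,z,W in(("capY",(553,-413),.128,30),("capO",None,.128,30),("capB",(668,-125),.128,30)):
      if c is None: c=(660,80)
      # predict pixel by search in cloud
      D=np.hypot(P[...,0]-c[0]/1e3,P[...,1]-c[1]/1e3)
      m=(V<75)&(D<.06)&(P[...,2]>.11)&(d>0)
      k,l,s,_=cv2.connectedComponentsWithStats(m.astype(np.uint8))
      i=1+np.argmax(s[1:,4]);m=l==i
      r,Q=rect(n,m,z);print(n,name,m.sum(),np.round(r[0],1),np.round(r[1],1),round(r[2],1))
  # grips
  for name,c in(("gY",(466,132)),("gB",(464,-48.5)),("gO",(450,-225))):
      D=np.hypot(P[...,0]-c[0]/1e3,P[...,1]-c[1]/1e3)
      m=(D<.04)&(P[...,2]>.078)&(d>0)
      if m.sum()<10: print(name,m.sum());continue
      k,l,s,_=cv2.connectedComponentsWithStats(m.astype(np.uint8))
      i=1+np.argmax(s[1:,4]);m=l==i
      S=hsv[...,1]
      r,Q=rect(n,m,.09);print(n,name,m.sum(),np.round(r[0],1),np.round(r[1],1),round(r[2],1))
```

```text
top base 602 552 [659.4 116.5] [92.  91.6] 23.9
top shade 894 845 [ 447.8 -221.4] [109.1 111.9] 43.3
top capY 155 [ 552.4 -407.3] [35.1 45. ] 29.6
top capO 142 [655.3 116.9] [40.7 36. ] 23.7
top capB 156 [ 666.3 -121.6] [38.1 43.7] 77.9
top gY 86 [466.  131.1] [28.2 30.3] 44.2
top gB 92 [463.2 -48.5] [30.6 32.2] 66.2
top gO 96 [ 447.3 -220.8] [31.8 31.9] 52.2
side base 569 290 [659.1 116.3] [90.6 91.1] 24.3
side shade 1112 783 [ 446.6 -222.3] [106.9 108.9] 72.6
side capY 306 [ 547.9 -418.4] [53.5 42.5] 31.8
side capO 146 [654.2 106. ] [57.7 55. ] 23.7
side capB 198 [ 663.1 -134.9] [60.  47.9] 75.0
side gY 79 [463. 126.] [42.9 36.1] 39.6
side gB 88 [460.8 -54.4] [40.9 26.9] 71.1
side gO 121 [ 444.3 -226.6] [40.4 31.9] 52.6
```

Run:
```python
from meas import *
for n in("top","side"):
  p,d=load(n,0);P=cloud(n,d);hsv=cv2.cvtColor(p,cv2.COLOR_RGB2HSV)
  H,S,V=[hsv[...,i].astype(int) for i in range(3)]
  m=((H<6)|(H>174))&(S>150)&(P[...,2]<.06)&(P[...,0]>.3)&(P[...,0]<.55)&(P[...,1]>.15)&(P[...,1]<.5)
  m=cv2.morphologyEx(m.astype(np.uint8),cv2.MORPH_CLOSE,np.ones((5,5)))
  r,Q=rect(n,m,.035);print(n,'tray',m.sum(),np.round(r[0],1),np.round(r[1],1),round(r[2],1))
  reg=(P[...,0]>.53)&(P[...,0]<.75)&(P[...,1]>.22)&(P[...,1]<.47)
  for nm,mm,z in(("white",(V>(200 if n=='top' else 160))&(S<15),.062),("green",(H>45)&(H<75)&(S>120),.062),("black",(V<70),.062),("amber",(H>18)&(H<32)&(S>120)&(V>140),.054),("brown",(H<16)&(S>120)&(P[...,2]>.03),.054)):
    k,l,s,c=cv2.connectedComponentsWithStats((mm&reg).astype(np.uint8))
    for i in range(1,k):
      if s[i,4]>=12: print(n,nm,s[i,4],np.round(c[i],1),np.round(plane(n,c[i],z)[0]*1000,1))
```

```text
top tray 1913 [383.  311.9] [173.2 112.2] 86.5
top white 80 [173.  174.7] [554.4 350.1  62. ]
top green 36 [175.3 150.2] [631.4 343.1  62. ]
top black 37 [154.2 167.2] [578.5 408.6  62. ]
top black 34 [193.6 170. ] [568.1 286.   62. ]
top amber 31 [156.4 149.5] [636.4 404.   54. ]
top brown 18 [195.5 152.2] [625.8 281.1  54. ]
side tray 1078 [380.4 297.9] [206.3 113.2] 86.9
side white 18 [256.8 145.9] [555.4 354.5  62. ]
side green 17 [276.9 144.4] [631.  341.2  62. ]
side black 20 [258.2 137.2] [577.3 406.   62. ]
side black 25 [265.5 156.4] [566.6 284.2  62. ]
side amber 17 [272.7 136.6] [636.4 404.3  54. ]
```

```bash
cat > plan.py <<'E'
import sys
from h import *
# args: groups x,y,zgrasp,heading(deg, mod 180, nearest used) in mm
s=ctrl.read_state();T=R.from_quat(s['eef_rot']);p=s['tool_pos']
M=T.as_matrix();hd=np.degrees(np.arctan2(M[1,1],M[0,1]));g=p+M[:,2]*.155
print('t%.1f grasp %s hd %.1f tilt %.2f w %.1f q7 %.2f F %s'%(s['time'],np.round(g*1e3,1),hd,np.degrees(np.arccos(-M[2,2])),s['grip_width']*1e3,s['q'][6],np.round(s['wrist_force'],1)))
for a in sys.argv[1:]:
    x,y,z,h=[float(v) if v!='-' else None for v in a.split(',')]
    if x is None:x,y=g[:2]*1e3
    if h is None:h=hd
    h=hd+(h-hd+90)%180-90; 
    yv=np.array([np.cos(np.radians(h)),np.sin(np.radians(h)),0]);zv=np.array([0,0,-1.]);N=np.c_[np.cross(yv,zv),yv,zv]
    tp=np.array([x,y,z+155])/1e3
    dl=M.T@(tp-p);rv=(T.inv()*R.from_matrix(N)).as_rotvec(degrees=True)
    print(a,'->',np.round(dl,4),np.round(rv,2))
E
python3 plan.py 659.3,116.4,250,24 659.3,116.4,115,24
```

```text
t0.1 grasp [298.2 605.2 249.1] hd 63.8 tilt 0.07 w 85.4 q7 -0.07 F [-0.2 -0.7  0.9]
659.3,116.4,250,24 -> [-5.40e-01 -2.79e-01 -5.00e-04] [-6.000e-02  3.000e-02  3.977e+01]
659.3,116.4,115,24 -> [-0.5399 -0.2789  0.1345] [-6.000e-02  3.000e-02  3.977e+01]
```

>>> play_rows(motion=[-0.54, -0.279, 0, 0, 0, 39.8, -0.54, -0.279, 0, 0, 0, 39.8, -0.54, -0.279, 0, 0, 0, 39.8, -0.54, -0.279, 0, 0, 0, 39.8, -0.54, -0.279, 0, 0, 0, 39.8, -0.54, -0.279, 0, 0, 0, 39.8, -0.54, -0.279, 0, 0, 0, 39.8, -0.54, -0.279, 0, 0, 0, 39.8, -0.54, -0.279, 0, 0, 0, 39.8, -0.54, -0.279, 0, 0, 0, 39.8, -0.54, -0.279, 0, 0, 0, 39.8, -0.54, -0.279, 0, 0, 0, 39.8, -0.54, -0.279, 0, 0, 0, 39.8, -0.54, -0.279, 0, 0, 0, 39.8, -0.54, -0.279, 0, 0, 0, 39.8, -0.54, -0.279, 0, 0, 0, 39.8, -0.54, -0.279, 0, 0, 0, 39.8, -0.54, -0.279, 0, 0, 0, 39.8], fingers=1)

```text
time: 1.9
tool_pos: [0.659, 0.1175, 0.4049]
eef_rot: [0.544, 0.839, 0.0, -0.0]
wrist_force: [-0.2, -0.2, 0.7]
grip_width: 0.0854
```

```bash
python3 plan.py 659.3,116.4,115,24; python3 -c "
from h import *
grab(1)"
```

```text
t1.9 grasp [659.  117.5 249.9] hd 24.0 tilt 0.02 w 85.4 q7 0.31 F [-0.2 -0.2  0.7]
659.3,116.4,115,24 -> [-0.0011 -0.0002  0.1349] [ 0.01 -0.02  0.05]
```

View pics/side1.png

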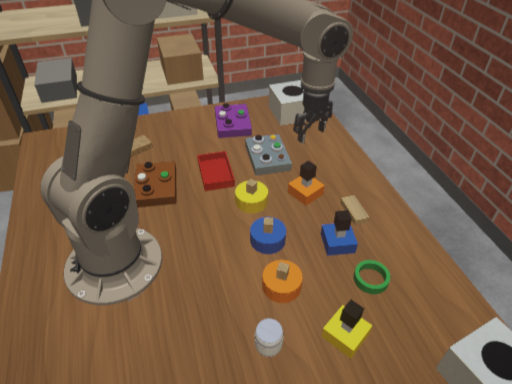

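>>> play_rows(motion=[-0.001, 0, 0.05, 0, 0, 0, -0.001, 0, 0.1, 0, 0, 0, -0.001, 0, 0.125, 0, 0, 0, -0.001, 0, 0.135, 0, 0, 0, -0.001, 0, 0.135, 0, 0, 0])

```text
time: 2.5
tool_pos: [0.6597, 0.1156, 0.269]
eef_rot: [0.545, 0.839, -0.001, -0.0]
wrist_force: [0.1, 0.9, -0.3]
grip_width: 0.0854
```

>>> play_rows(motion=[0, 0, 0, 0, 0, 0, 0, 0, 0, 0, 0, 0, 0, 0, 0, 0, 0, 0, 0, 0, 0, 0, 0, 0, 0, 0, 0, 0, 0, 0, 0, 0, 0, 0, 0, 0, 0, 0, 0, 0, 0, 0, 0, 0, 0, 0, 0, 0, 0, 0, -0.02, 0, 0, 0, 0, 0, -0.06, 0, 0, 0, 0, 0, -0.1, 0, 0, 0, 0, 0, -0.1, 0, 0, 0], fingers=0)

```text
time: 3.7
tool_pos: [0.6611, 0.1153, 0.3759]
eef_rot: [0.545, 0.838, 0.003, 0.003]
wrist_force: [0.5, -0.3, -0.3]
grip_width: 0.0373
```

```bash
python3 -c "
from h import *
a=np.radians(-3.5)
for k in(-50,0,50): print(383-np.sin(a)*k,312+np.cos(a)*k)"
python3 plan.py 386,262,150,-3.5 386,262,47,-3.5; python3 -c "
from h import *
grab(2)"
```

```text
379.9475730232572 262.09326007890667
383.0 312.0
386.0524269767428 361.90673992109333
t3.7 grasp [662.3 115.6 220.9] hd 23.9 tilt 0.48 w 37.3 q7 0.32 F [ 0.5 -0.3 -0.3]
386,262,150,-3.5 -> [ 0.2458 -0.1925  0.0691] [ 0.48 -0.06 27.44]
386,262,47,-3.5 -> [ 0.2459 -0.1933  0.1721] [ 0.48 -0.06 27.44]
```

View pics/side2.png

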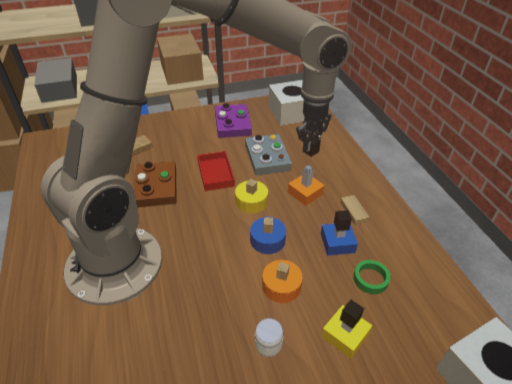

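```bash
python3 plan.py 380,262,150,-3.5 380,262,42,-3.5
```

```text
t3.8 grasp [660.2 115.8 216.1] hd 24.0 tilt 0.14 w 37.2 q7 0.32 F [-0.3 -0.9 -1.4]
380,262,150,-3.5 -> [ 0.2475 -0.1964  0.0656] [ 0.14 -0.03 27.47]
380,262,42,-3.5 -> [ 0.2475 -0.1967  0.1736] [ 0.14 -0.03 27.47]
```

>>> play_rows(motion=[0.247, -0.196, 0.03, 0, 0, 27.5, 0.247, -0.196, 0.03, 0, 0, 27.5, 0.247, -0.196, 0.03, 0, 0, 27.5, 0.247, -0.196, 0.03, 0, 0, 27.5, 0.247, -0.196, 0.03, 0, 0, 27.5, 0.247, -0.196, 0.03, 0, 0, 27.5, 0.247, -0.196, 0.03, 0, 0, 27.5, 0.247, -0.196, 0.03, 0, 0, 27.5, 0.247, -0.196, 0.08, 0, 0, 27.5, 0.247, -0.196, 0.12, 0, 0, 27.5, 0.247, -0.196, 0.15, 0, 0, 27.5, 0.247, -0.196, 0.165, 0, 0, 27.5, 0.247, -0.196, 0.173, 0, 0, 27.5, 0.247, -0.196, 0.173, 0, 0, 27.5, 0.247, -0.196, 0.173, 0, 0, 27.5])

```text
time: 5.3
tool_pos: [0.3808, 0.2613, 0.1966]
eef_rot: [0.729, 0.685, -0.0, 0.0]
wrist_force: [0.4, 0.9, -0.3]
grip_width: 0.0367
```

>>> play_rows(motion=[0, 0, 0, 0, 0, 0, 0, 0, 0, 0, 0, 0, 0, 0, 0, 0, 0, 0, 0, 0, -0.03, 0, 0, 0, 0, 0, -0.08, 0, 0, 0, 0, 0, -0.13, 0, 0, 0, 0, 0, -0.17, 0, 0, 0, 0, 0, -0.17, 0, 0, 0], fingers=0.62)

```text
time: 6.1
tool_pos: [0.3814, 0.2621, 0.3717]
eef_rot: [0.729, 0.685, 0.004, -0.001]
wrist_force: [-1.1, 0.2, -0.9]
grip_width: 0.0529
```

```bash
python3 plan.py 668.4,-125,215,79.2 668.4,-125,115,79.2 668.4,-125,215,-10.8;python3 -c "
from h import *
grab(3)"
```

```text
t6.1 grasp [382.2 263.2 216.7] hd -3.5 tilt 0.48 w 52.9 q7 -0.73 F [-1.1  0.2 -0.9]
668.4,-125,215,79.2 -> [-0.3687  0.3103  0.0004] [  0.5   -0.15 -82.74]
668.4,-125,115,79.2 -> [-0.3694  0.3099  0.1004] [  0.5   -0.15 -82.74]
668.4,-125,215,-10.8 -> [-0.3687  0.3103  0.0004] [ 0.22 -0.42  7.26]
```

View pics/side3.png

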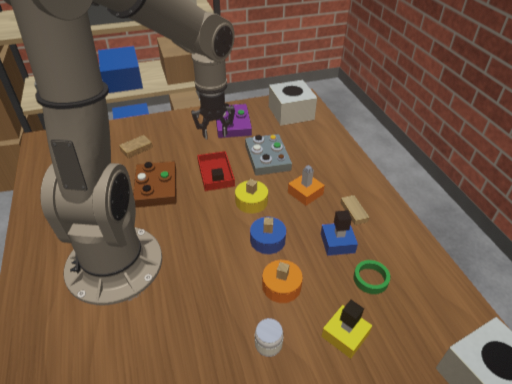

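>>> play_rows(motion=[-0.369, 0.31, 0, 0, 0, 7.3, -0.369, 0.31, 0, 0, 0, 7.3, -0.369, 0.31, 0, 0, 0, 7.3, -0.369, 0.31, 0, 0, 0, 7.3, -0.369, 0.31, 0, 0, 0, 7.3, -0.369, 0.31, 0, 0, 0, 7.3, -0.369, 0.31, 0, 0, 0, 7.3, -0.369, 0.31, 0, 0, 0, 7.3, -0.369, 0.31, 0, 0, 0, 7.3, -0.369, 0.31, 0, 0, 0, 7.3, -0.369, 0.31, 0, 0, 0, 7.3, -0.369, 0.31, 0, 0, 0, 7.3, -0.369, 0.31, 0, 0, 0, 7.3, -0.369, 0.31, 0, 0, 0, 7.3, -0.369, 0.31, 0, 0, 0, 7.3, -0.369, 0.31, 0, 0, 0, 7.3], fingers=1)

```text
time: 7.8
tool_pos: [0.667, -0.125, 0.3669]
eef_rot: [0.77, 0.638, 0.0, -0.0]
wrist_force: [0.3, 0.6, 0.7]
grip_width: 0.0857
```

```bash
python3 plan.py 668.4,-125,115,-10.8
```

```text
t7.8 grasp [ 667.  -125.   211.9] hd -10.8 tilt 0.02 w 85.7 q7 0.20 F [0.3 0.6 0.7]
668.4,-125,115,-10.8 -> [0.0002 0.0014 0.0969] [ 0.01 -0.02  0.02]
```

>>> play_rows(motion=[0, 0.001, 0.04, 0, 0, 0, 0, 0.001, 0.08, 0, 0, 0, 0, 0.001, 0.097, 0, 0, 0, 0, 0.001, 0.097, 0, 0, 0, 0, 0.001, 0.097, 0, 0, 0])

```text
time: 8.3
tool_pos: [0.6685, -0.1262, 0.271]
eef_rot: [0.771, 0.637, 0.0, 0.0]
wrist_force: [-0.0, 0.3, 0.9]
grip_width: 0.0855
```

>>> play_rows(motion=[0, 0, 0, 0, 0, 0, 0, 0, 0, 0, 0, 0, 0, 0, 0, 0, 0, 0, 0, 0, 0, 0, 0, 0, 0, 0, 0, 0, 0, 0, 0, 0, 0, 0, 0, 0, 0, 0, 0, 0, 0, 0, 0, 0, -0.02, 0, 0, 0, 0, 0, -0.06, 0, 0, 0, 0, 0, -0.1, 0, 0, 0, 0, 0, -0.1, 0, 0, 0, 0, 0, -0.1, 0, 0, 0], fingers=0)

```text
time: 9.5
tool_pos: [0.6681, -0.1259, 0.3708]
eef_rot: [0.771, 0.637, 0.001, 0.001]
wrist_force: [-0.0, 0.0, -1.4]
grip_width: 0.0369
```

```bash
python3 plan.py 383,312,215,-3.5 383,312,42,-3.5
```

```text
t9.5 grasp [ 668.4 -125.9  215.8] hd -10.8 tilt 0.11 w 36.9 q7 0.20 F [-0.   0.  -1.4]
383,312,215,-3.5 -> [ 3.766e-01 -3.622e-01  3.000e-04] [ 0.11 -0.03 -7.32]
383,312,42,-3.5 -> [ 0.3765 -0.3626  0.1733] [ 0.11 -0.03 -7.32]
```

>>> play_rows(motion=[0.377, -0.362, 0.01, 0, 0, -7.3, 0.377, -0.362, 0.01, 0, 0, -7.3, 0.377, -0.362, 0.01, 0, 0, -7.3, 0.377, -0.362, 0.01, 0, 0, -7.3, 0.377, -0.362, 0.01, 0, 0, -7.3, 0.377, -0.362, 0.01, 0, 0, -7.3, 0.377, -0.362, 0.01, 0, 0, -7.3, 0.377, -0.362, 0.01, 0, 0, -7.3, 0.377, -0.362, 0.01, 0, 0, -7.3, 0.377, -0.362, 0.01, 0, 0, -7.3, 0.377, -0.362, 0.01, 0, 0, -7.3, 0.377, -0.362, 0.01, 0, 0, -7.3, 0.377, -0.362, 0.01, 0, 0, -7.3, 0.377, -0.362, 0.01, 0, 0, -7.3, 0.377, -0.362, 0.01, 0, 0, -7.3, 0.377, -0.362, 0.06, 0, 0, -7.3, 0.377, -0.362, 0.1, 0, 0, -7.3, 0.377, -0.362, 0.12, 0, 0, -7.3, 0.377, -0.362, 0.12, 0, 0, -7.3])

```text
time: 11.4
tool_pos: [0.3831, 0.3111, 0.2474]
eef_rot: [0.729, 0.684, -0.002, 0.001]
wrist_force: [-0.1, 0.0, 0.4]
grip_width: 0.037
```

```bash
python3 plan.py 383,312,42,-3.5
```

```text
t11.4 grasp [382.7 310.4  92.4] hd -3.6 tilt 0.27 w 37.0 q7 -0.63 F [-0.1  0.   0.4]
383,312,42,-3.5 -> [ 0.0011 -0.0001  0.0504] [-0.13  0.24 -0.12]
```

>>> play_rows(motion=[-0.001, 0, 0.03, 0, 0, 0, -0.001, 0, 0.045, 0, 0, 0, -0.001, 0, 0.05, 0, 0, 0, -0.001, 0, 0.05, 0, 0, 0, -0.001, 0, 0.05, 0, 0, 0])

```text
time: 11.9
tool_pos: [0.3838, 0.3116, 0.2009]
eef_rot: [0.729, 0.685, 0.001, -0.0]
wrist_force: [0.4, -0.1, 0.1]
grip_width: 0.0367
```

>>> play_rows(motion=[0, 0, 0, 0, 0, 0, 0, 0, 0, 0, 0, 0, 0, 0, 0, 0, 0, 0, 0, 0, -0.03, 0, 0, 0, 0, 0, -0.08, 0, 0, 0, 0, 0, -0.13, 0, 0, 0, 0, 0, -0.17, 0, 0, 0, 0, 0, -0.17, 0, 0, 0], fingers=0.62)

```text
time: 12.7
tool_pos: [0.3843, 0.3119, 0.3748]
eef_rot: [0.729, 0.685, 0.004, -0.001]
wrist_force: [-0.3, 0.8, -0.9]
grip_width: 0.0526
```

```bash
python3 plan.py 553,-413,215,-59 553,-413,215,31;python3 -c "
from h import *
grab(4)"
```

```text
t12.7 grasp [385.  312.9 219.8] hd -3.5 tilt 0.46 w 52.6 q7 -0.76 F [-0.3  0.8 -0.9]
553,-413,215,-59 -> [-7.131e-01  2.132e-01  5.000e-04] [ 0.   -0.48 55.45]
553,-413,215,31 -> [-7.131e-01  2.132e-01  5.000e-04] [  0.33  -0.33 -34.55]
```

View pics/top4.png

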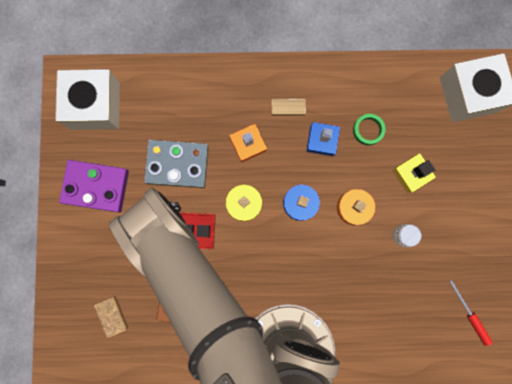

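>>> play_rows(motion=[-0.713, 0.213, 0, 0, 0, 55.5, -0.713, 0.213, 0, 0, 0, 55.5, -0.713, 0.213, 0, 0, 0, 55.5, -0.713, 0.213, 0, 0, 0, 55.5, -0.713, 0.213, 0, 0, 0, 55.5, -0.713, 0.213, 0, 0, 0, 55.5, -0.713, 0.213, 0, 0, 0, 55.5, -0.713, 0.213, 0, 0, 0, 55.5, -0.713, 0.213, 0, 0, 0, 55.5, -0.713, 0.213, 0, 0, 0, 55.5, -0.713, 0.213, 0, 0, 0, 55.5, -0.713, 0.213, 0, 0, 0, 55.5, -0.713, 0.213, 0, 0, 0, 55.5, -0.713, 0.213, 0, 0, 0, 55.5, -0.713, 0.213, 0, 0, 0, 55.5, -0.713, 0.213, 0, 0, 0, 55.5, -0.713, 0.213, 0, 0, 0, 55.5, -0.713, 0.213, 0, 0, 0, 55.5, -0.713, 0.213, 0, 0, 0, 55.5, -0.713, 0.213, 0, 0, 0, 55.5], fingers=1)

```text
time: 14.8
tool_pos: [0.5523, -0.4122, 0.3697]
eef_rot: [0.964, 0.268, 0.0, -0.0]
wrist_force: [1.1, -0.1, 0.7]
grip_width: 0.0854
```

```bash
python3 plan.py 553,-413,115,-59
```

```text
t14.8 grasp [ 552.3 -412.1  214.7] hd -58.9 tilt 0.03 w 85.4 q7 -0.09 F [ 1.1 -0.1  0.7]
553,-413,115,-59 -> [0.0001 0.0011 0.0997] [-0.02 -0.02  0.05]
```

>>> play_rows(motion=[0, 0.001, 0.04, 0, 0, 0, 0, 0.001, 0.08, 0, 0, 0, 0, 0.001, 0.1, 0, 0, 0, 0, 0.001, 0.1, 0, 0, 0, 0, 0.001, 0.1, 0, 0, 0])

```text
time: 15.3
tool_pos: [0.5528, -0.414, 0.2706]
eef_rot: [0.964, 0.267, 0.0, 0.0]
wrist_force: [0.6, -0.3, 0.8]
grip_width: 0.0852
```

>>> play_rows(motion=[0, 0, 0, 0, 0, 0, 0, 0, 0, 0, 0, 0, 0, 0, 0, 0, 0, 0, 0, 0, 0, 0, 0, 0, 0, 0, 0, 0, 0, 0, 0, 0, 0, 0, 0, 0, 0, 0, 0, 0, 0, 0, 0, 0, -0.02, 0, 0, 0, 0, 0, -0.06, 0, 0, 0, 0, 0, -0.1, 0, 0, 0, 0, 0, -0.1, 0, 0, 0, 0, 0, -0.1, 0, 0, 0], fingers=0)

```text
time: 16.5
tool_pos: [0.5525, -0.4142, 0.3707]
eef_rot: [0.964, 0.267, 0.001, 0.001]
wrist_force: [0.7, -0.1, -1.6]
grip_width: 0.0373
```

```bash
python3 plan.py 386,362,215,-3.5 386,362,42,-3.5
```

```text
t16.5 grasp [ 552.8 -414.3  215.7] hd -59.0 tilt 0.11 w 37.3 q7 -0.09 F [ 0.7 -0.1 -1.6]
386,362,215,-3.5 -> [ 0.2568 -0.7512 -0.    ] [ 1.100e-01 -3.000e-02 -5.552e+01]
386,362,42,-3.5 -> [ 0.2566 -0.7515  0.173 ] [ 1.100e-01 -3.000e-02 -5.552e+01]
```

>>> play_rows(motion=[0.257, -0.751, 0, 0, 0, -55.5, 0.257, -0.751, 0, 0, 0, -55.5, 0.257, -0.751, 0, 0, 0, -55.5, 0.257, -0.751, 0, 0, 0, -55.5, 0.257, -0.751, 0, 0, 0, -55.5, 0.257, -0.751, 0, 0, 0, -55.5, 0.257, -0.751, 0, 0, 0, -55.5, 0.257, -0.751, 0, 0, 0, -55.5, 0.257, -0.751, 0, 0, 0, -55.5, 0.257, -0.751, 0, 0, 0, -55.5, 0.257, -0.751, 0, 0, 0, -55.5, 0.257, -0.751, 0, 0, 0, -55.5, 0.257, -0.751, 0, 0, 0, -55.5, 0.257, -0.751, 0, 0, 0, -55.5, 0.257, -0.751, 0, 0, 0, -55.5, 0.257, -0.751, 0, 0, 0, -55.5, 0.257, -0.751, 0, 0, 0, -55.5, 0.257, -0.751, 0, 0, 0, -55.5, 0.257, -0.751, 0, 0, 0, -55.5, 0.257, -0.751, 0, 0, 0, -55.5])

```text
time: 18.5
tool_pos: [0.3868, 0.3608, 0.3695]
eef_rot: [0.729, 0.684, -0.0, 0.0]
wrist_force: [-0.1, -0.8, -0.1]
grip_width: 0.0371
```

```bash
python3 plan.py 386,362,42,-3.5
```

```text
t18.5 grasp [386.7 360.7 214.5] hd -3.6 tilt 0.03 w 37.1 q7 -0.85 F [-0.1 -0.8 -0.1]
386,362,42,-3.5 -> [ 0.0013 -0.0008  0.1725] [-0.02  0.03 -0.13]
```

>>> play_rows(motion=[0.001, 0, 0.05, 0, 0, 0, 0.001, 0, 0.1, 0, 0, 0, 0.001, 0, 0.14, 0, 0, 0, 0.001, 0, 0.16, 0, 0, 0, 0.001, 0, 0.172, 0, 0, 0, 0.001, 0, 0.172, 0, 0, 0, 0.001, 0, 0.172, 0, 0, 0])

```text
time: 19.2
tool_pos: [0.387, 0.3627, 0.1982]
eef_rot: [0.729, 0.685, 0.0, -0.0]
wrist_force: [0.1, 0.7, -0.6]
grip_width: 0.0373
```

>>> play_rows(motion=[0, 0, 0, 0, 0, 0, 0, 0, 0, 0, 0, 0, 0, 0, 0, 0, 0, 0, 0, 0, -0.03, 0, 0, 0, 0, 0, -0.08, 0, 0, 0, 0, 0, -0.13, 0, 0, 0, 0, 0, -0.17, 0, 0, 0, 0, 0, -0.17, 0, 0, 0], fingers=0.62)

```text
time: 20.0
tool_pos: [0.3874, 0.3636, 0.3733]
eef_rot: [0.729, 0.685, 0.004, -0.001]
wrist_force: [1.1, 0.1, -0.4]
grip_width: 0.0528
```

```bash
python3 -c "
from h import *
o=grab(5)
p=o['top'][0]
cv2.imwrite('pics/z5.png',np.vstack([cv2.resize(p[170:235,215:390],None,fx=4,fy=4,interpolation=cv2.INTER_CUBIC),cv2.resize(o['side'][0][135:200,150:325],None,fx=4,fy=4)])[:,:,::-1])"
```

```text
(no output)
```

View pics/z5.png

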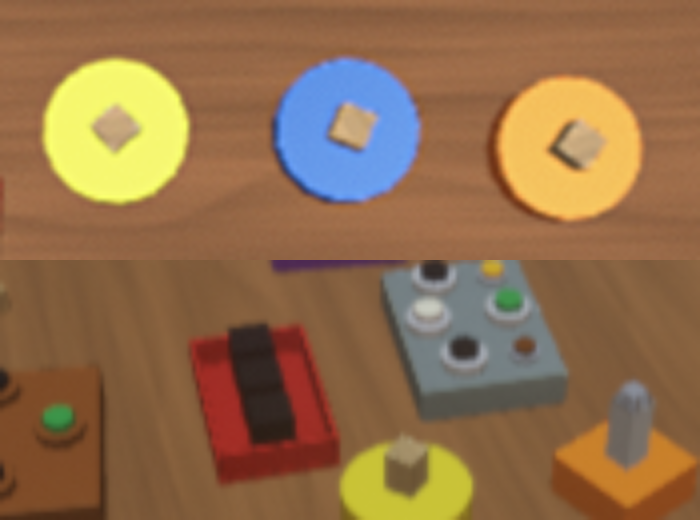

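```bash
cat > grip.py <<'E'
import sys
from meas import *
def grips(tag,cs):
  p,d=load("top",tag);hsv=cv2.cvtColor(p,cv2.COLOR_RGB2HSV);P=cloud("top",d)
  S,V=hsv[...,1].astype(int),hsv[...,2].astype(int)
  for col,c in cs.items():
    # drum mask
    lo,hi=COL[col]; lo-=1
    Q=plane("top",np.c_[np.mgrid[:512,:384][0].T.ravel(),np.mgrid[:512,:384][1].T.ravel()],.05).reshape(384,512,3)
    near=np.hypot(Q[...,0]*1e3-c[0],Q[...,1]*1e3-c[1])<75
    drum=near&(hsv[...,0]>=lo)&(hsv[...,0]<=hi)&(S>120)&(V>190)
    if col!='blue': drum=near&(hsv[...,0]>=lo)&(hsv[...,0]<=hi)&(S>(130))&(V>220)
    r,C=rect("top",cv2.morphologyEx(drum.astype(np.uint8),cv2.MORPH_OPEN,np.ones((3,3))),.05)
    e=cv2.fitEllipse((C*1000).astype(np.float32))
    near2=np.hypot(Q[...,0]*1e3-e[0][0],Q[...,1]*1e3-e[0][1])<34
    up=10;pp=cv2.resize(p,None,fx=up,fy=up,interpolation=cv2.INTER_CUBIC);hh=cv2.cvtColor(pp,cv2.COLOR_RGB2HSV)
    n2=cv2.resize(near2.astype(np.uint8),None,fx=up,fy=up)>0
    m=n2&(hh[...,2]>150)&(hh[...,2]<242)&(hh[...,1]<(125 if col!='yellow' else 110))&(hh[...,0]<30)
    m=cv2.morphologyEx(m.astype(np.uint8),cv2.MORPH_OPEN,np.ones((15,15)))
    cs2,_=cv2.findContours(m,0,cv2.CHAIN_APPROX_NONE)
    out=None
    if cs2:
      k=max(cs2,key=cv2.contourArea)[:,0];G=plane("top",(k+.5)/up-.5,.09)[:,:2]
      rr=cv2.minAreaRect((G*1000).astype(np.float32));out=np.round((*rr[0],*rr[1],rr[2]),1)
    print(col,'drum',np.round((*e[0],*e[1]),1),np.round(r[1],1),'grip',out)
if __name__=='__main__': grips(sys.argv[1],dict(yellow=(466,132),blue=(464,-48.5),orange=(447.5,-221.5)))
E
python3 grip.py 5; python3 plan.py
```

```text
yellow drum [466.3 132.6 109.5 111. ] [112.  109.1] grip [466.6 132.   28.3  27.9  38.3]
blue drum [464.  -48.4 106.9 108.4] [105.5 109. ] grip [464.1 -47.3  27.4  27.7  67.4]
orange drum [ 447.5 -221.5  109.1  109.3] [109.4 109. ] grip [ 447.8 -220.3   29.7   28.6   48.1]
t20.1 grasp [386.6 363.4 213.9] hd -3.5 tilt 0.14 w 53.3 q7 -0.85 F [-0.6  0.4  0.1]
```

```bash
python3 plan.py 466.3,132.2,214,-47 466.3,132.2,72,-47
```

```text
t20.1 grasp [386.6 363.4 213.9] hd -3.5 tilt 0.14 w 53.3 q7 -0.85 F [-0.6  0.4  0.1]
466.3,132.2,214,-47 -> [-0.2255  0.0939 -0.0006] [ 0.   -0.15 43.48]
466.3,132.2,72,-47 -> [-0.2258  0.0938  0.1414] [ 0.   -0.15 43.48]
```

>>> play_rows(motion=[-0.226, 0.094, 0, 0, 0, 43.5, -0.226, 0.094, 0, 0, 0, 43.5, -0.226, 0.094, 0, 0, 0, 43.5, -0.226, 0.094, 0, 0, 0, 43.5, -0.226, 0.094, 0, 0, 0, 43.5, -0.226, 0.094, 0, 0, 0, 43.5, -0.226, 0.094, 0, 0, 0, 43.5, -0.226, 0.094, 0, 0, 0, 43.5, -0.226, 0.094, 0.03, 0, 0, 43.5, -0.226, 0.094, 0.06, 0, 0, 43.5, -0.226, 0.094, 0.07, 0, 0, 43.5, -0.226, 0.094, 0.07, 0, 0, 43.5], fingers=1)

```text
time: 21.3
tool_pos: [0.4658, 0.1323, 0.2966]
eef_rot: [0.93, 0.367, -0.002, 0.0]
wrist_force: [0.1, 1.0, 0.9]
grip_width: 0.0855
```

```bash
python3 plan.py 466.3,132.2,72,-47
```

```text
t21.3 grasp [465.4 132.  141.6] hd -46.9 tilt 0.18 w 85.5 q7 -1.01 F [0.1 1.  0.9]
466.3,132.2,72,-47 -> [0.0005 0.0004 0.0696] [-0.02  0.18  0.07]
```

>>> play_rows(motion=[0, 0, 0.035, 0, 0, 0, 0, 0, 0.06, 0, 0, 0, 0, 0, 0.07, 0, 0, 0, 0, 0, 0.07, 0, 0, 0, 0, 0, 0.07, 0, 0, 0])

```text
time: 21.8
tool_pos: [0.4669, 0.1318, 0.2289]
eef_rot: [0.931, 0.366, 0.001, -0.0]
wrist_force: [-0.3, 1.2, 1.1]
grip_width: 0.0855
```

>>> play_rows(motion=[0, 0, 0, 0, 0, 0, 0, 0, 0, 0, 0, 0, 0, 0, 0, 0, 0, 0, 0, 0, 0, 0, 0, 0, 0, 0, 0, 0, 0, 0, 0, 0, 0, 0, 0, 0, 0, 0, 0, 0, 0, 0, 0, 0, 0, 0, 0, 0, 0, 0, 0, 0, 0, 0], fingers=0)

```text
time: 22.7
tool_pos: [0.4665, 0.1317, 0.2282]
eef_rot: [0.931, 0.366, 0.0, -0.0]
wrist_force: [-2.7, 0.7, 10.3]
grip_width: 0.0276
```

```bash
python3 plan.py 553,-413,230,-59
```

```text
t22.7 grasp [466.6 131.8  73.2] hd -47.0 tilt 0.04 w 27.6 q7 -0.91 F [-2.7  0.7 10.3]
553,-413,230,-59 -> [-0.3078  0.4575 -0.1571] [-1.000e-02 -4.000e-02  1.195e+01]
```

>>> play_rows(motion=[0, 0, -0.03, 0, 0, 0, 0, 0, -0.08, 0, 0, 0, 0, 0, -0.13, 0, 0, 0, 0, 0, -0.157, 0, 0, 0, -0.308, 0.457, -0.157, 0, 0, 12, -0.308, 0.457, -0.157, 0, 0, 12, -0.308, 0.457, -0.157, 0, 0, 12, -0.308, 0.457, -0.157, 0, 0, 12, -0.308, 0.457, -0.157, 0, 0, 12, -0.308, 0.457, -0.157, 0, 0, 12, -0.308, 0.457, -0.157, 0, 0, 12, -0.308, 0.457, -0.157, 0, 0, 12, -0.308, 0.457, -0.157, 0, 0, 12, -0.308, 0.457, -0.157, 0, 0, 12, -0.308, 0.457, -0.157, 0, 0, 12, -0.308, 0.457, -0.157, 0, 0, 12, -0.308, 0.457, -0.157, 0, 0, 12, -0.308, 0.457, -0.157, 0, 0, 12, -0.308, 0.457, -0.157, 0, 0, 12, -0.308, 0.457, -0.157, 0, 0, 12])

```text
time: 24.7
tool_pos: [0.5529, -0.4115, 0.3849]
eef_rot: [0.963, 0.268, 0.0, -0.0]
wrist_force: [-0.0, 0.6, -1.4]
grip_width: 0.0271
```

>>> play_rows(motion=[0, 0, 0, 0, 0, 0, 0, 0, 0, 0, 0, 0, 0, 0, 0, 0, 0, 0])

```text
time: 25.0
tool_pos: [0.5525, -0.4125, 0.3848]
eef_rot: [0.964, 0.267, 0.0, 0.0]
wrist_force: [-0.3, -0.8, -1.8]
grip_width: 0.0272
```

```bash
python3 plan.py 553,-413,149,-59; python3 -c "
from meas import *
o=grab(6)
p=o['side'][0];q=o['top'][0]
cv2.imwrite('pics/z6.png',np.hstack([cv2.resize(p[184:384,312:512],None,fx=2,fy=2,interpolation=cv2.INTER_CUBIC),cv2.resize(q[100:300,312:512],None,fx=2,fy=2,interpolation=cv2.INTER_CUBIC)])[:,:,::-1])"
```

```text
t25.0 grasp [ 552.6 -412.5  229.8] hd -59.0 tilt 0.01 w 27.2 q7 -0.14 F [-0.3 -0.8 -1.8]
553,-413,149,-59 -> [0.0001 0.0007 0.0808] [ 0.01 -0.01 -0.01]
```

View pics/z6.png

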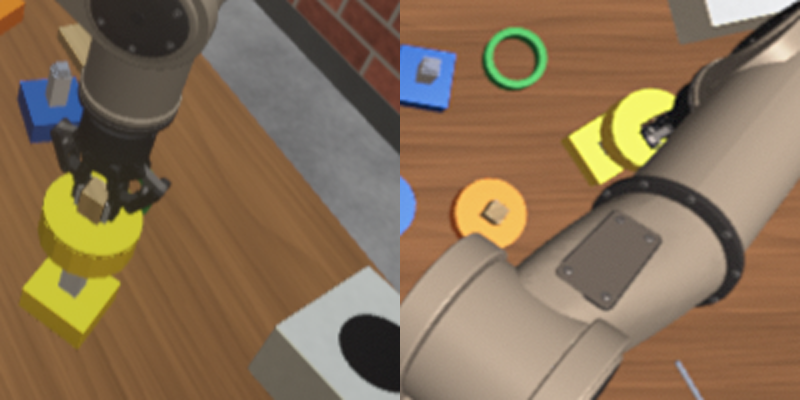

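>>> play_rows(motion=[0, 0.0005, 0.02, 0, 0, 0, 0, 0.0005, 0.035, 0, 0, 0, 0, 0.0005, 0.045, 0, 0, 0, 0, 0.0005, 0.05, 0, 0, 0, 0, 0.0005, 0.055, 0, 0, 0, 0, 0.0005, 0.06, 0, 0, 0, 0, 0.0005, 0.06, 0, 0, 0])

```text
time: 25.8
tool_pos: [0.5527, -0.4131, 0.3243]
eef_rot: [0.964, 0.267, -0.0, -0.0]
wrist_force: [-0.2, 0.1, -1.0]
grip_width: 0.0272
```

>>> play_rows(motion=[0, 0, 0.006, 0, 0, 0, 0, 0, 0.012, 0, 0, 0, 0, 0, 0.018, 0, 0, 0, 0, 0, 0.02, 0, 0, 0, 0, 0, 0.02, 0, 0, 0])

```text
time: 26.3
tool_pos: [0.5526, -0.4132, 0.3045]
eef_rot: [0.964, 0.267, -0.0, -0.0]
wrist_force: [0.9, -0.2, -1.8]
grip_width: 0.0273
```

>>> play_rows(motion=[0, 0, 0, 0, 0, 0, 0, 0, 0, 0, 0, 0, 0, 0, 0, 0, 0, 0, 0, 0, 0, 0, 0, 0, 0, 0, 0, 0, 0, 0, 0, 0, -0.03, 0, 0, 0, 0, 0, -0.08, 0, 0, 0, 0, 0, -0.12, 0, 0, 0, 0, 0, -0.12, 0, 0, 0], fingers=1)

```text
time: 27.2
tool_pos: [0.5528, -0.4145, 0.4307]
eef_rot: [0.964, 0.267, 0.003, 0.003]
wrist_force: [-0.2, -0.7, -0.9]
grip_width: 0.085
```

```bash
python3 plan.py 447.5,-221.5,210,50 447.5,-221.5,210,-40; python3 -c "
from meas import *
o=grab(7)
p=o['side'][0];q=o['top'][0]
cv2.imwrite('pics/z7.png',np.hstack([cv2.resize(p[184:384,212:412],None,fx=2,fy=2,interpolation=cv2.INTER_CUBIC),cv2.resize(q[100:300,252:452],None,fx=2,fy=2,interpolation=cv2.INTER_CUBIC)])[:,:,::-1])"
```

```text
t27.2 grasp [ 553.9 -415.1  275.7] hd -59.1 tilt 0.44 w 85.0 q7 -0.16 F [-0.2 -0.7 -0.9]
447.5,-221.5,210,50 -> [ 0.0086 -0.2201  0.0642] [ 0.21 -0.42 70.94]
447.5,-221.5,210,-40 -> [ 0.0086 -0.2201  0.0642] [  0.42  -0.14 -19.06]
```

View pics/z7.png

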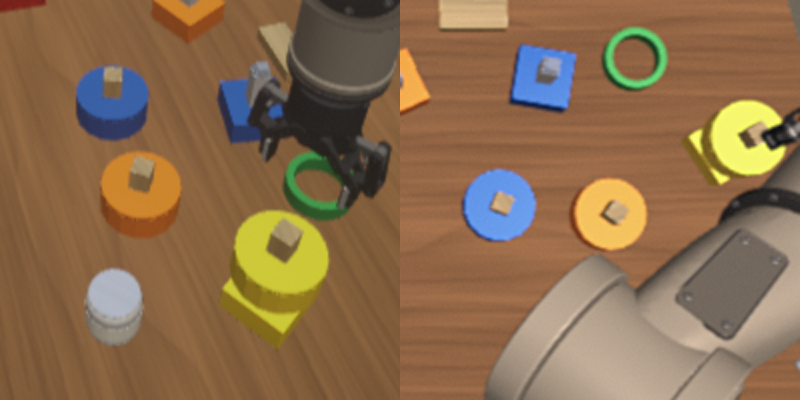

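```bash
python3 grip.py 7 | grep -v yellow; python3 plan.py 447.5,-221.3,142,-40
```

```text
t27.3 grasp [ 552.9 -413.3  270.6] hd -59.0 tilt 0.10 w 85.6 q7 -0.16 F [ 0.6  0.5 -1.5]
447.5,-221.3,142,-40 -> [ 0.0084 -0.2188  0.1284] [  0.09  -0.05 -19.02]Traceback (most recent call last):
  File "grip.py", line 26, in <module>
    if __name__=='__main__': grips(sys.argv[1],dict(yellow=(466,132),blue=(464,-48.5),orange=(447.5,-221.5)))
                             ~~~~~^^^^^^^^^^^^^^^^^^^^^^^^^^^^^^^^^^^^^^^^^^^^^^^^^^^^^^^^^^^^^^^^^^^^^^^^^^^
  File "grip.py", line 13, in grips
    r,C=rect("top",cv2.morphologyEx(drum.astype(np.uint8),cv2.MORPH_OPEN,np.ones((3,3))),.05)
        ~~~~^^^^^^^^^^^^^^^^^^^^^^^^^^^^^^^^^^^^^^^^^^^^^^^^^^^^^^^^^^^^^^^^^^^^^^^^^^^^^^^^^
  File "meas.py", line 9, in rect
    cs,_=cv2.findContours(m,cv2.RETR_EXTERNAL,cv2.CHAIN_APPROX_NONE);c=max(cs,key=cv2.contourArea)[:,0].astype(float)
                                                                       ~~~^^^^^^^^^^^^^^^^^^^^^^^^
ValueError: max() iterable argument is empty
```

```bash
python3 -c "
from grip import grips
grips(7,dict(blue=(464,-48.5),orange=(447.5,-221.5)))"
```

```text
blue drum [463.9 -48.3 107.  108.3] [105.5 109. ] grip [464.  -47.2  27.4  27.8  67.5]
orange drum [ 447.5 -221.5  109.1  109.3] [109.4 109. ] grip [ 447.9 -220.5   29.8   28.2   48.3]
```

>>> play_rows(motion=[0.008, -0.219, 0, 0, 0, -19, 0.008, -0.219, 0, 0, 0, -19, 0.008, -0.219, 0, 0, 0, -19, 0.008, -0.219, 0, 0, 0, -19, 0.008, -0.219, 0.03, 0, 0, -19, 0.008, -0.219, 0.07, 0, 0, -19, 0.008, -0.219, 0.11, 0, 0, -19, 0.008, -0.219, 0.128, 0, 0, -19, 0.008, -0.219, 0.128, 0, 0, -19, 0.008, -0.219, 0.128, 0, 0, -19])

```text
time: 28.3
tool_pos: [0.4467, -0.2214, 0.2966]
eef_rot: [0.907, 0.422, -0.001, -0.0]
wrist_force: [0.5, -0.1, -0.3]
grip_width: 0.0855
```

```bash
python3 plan.py 447.5,-221.2,73,-40
```

```text
t28.3 grasp [ 446.5 -221.4  141.6] hd -40.1 tilt 0.09 w 85.5 q7 -0.07 F [ 0.5 -0.1 -0.3]
447.5,-221.2,73,-40 -> [0.0007 0.0005 0.0686] [-0.06  0.06 -0.06]
```

>>> play_rows(motion=[0.0005, 0, 0.035, 0, 0, 1, 0.0005, 0, 0.06, 0, 0, 1, 0.0005, 0, 0.069, 0, 0, 1, 0.0005, 0, 0.069, 0, 0, 1, 0.0005, 0, 0.069, 0, 0, 1])

```text
time: 28.8
tool_pos: [0.4476, -0.2213, 0.229]
eef_rot: [0.91, 0.414, 0.001, 0.0]
wrist_force: [-0.5, 0.8, 0.3]
grip_width: 0.0856
```

>>> play_rows(motion=[0, 0, 0, 0, 0, 0, 0, 0, 0, 0, 0, 0, 0, 0, 0, 0, 0, 0, 0, 0, 0, 0, 0, 0, 0, 0, 0, 0, 0, 0, 0, 0, 0, 0, 0, 0, 0, 0, 0, 0, 0, 0, 0, 0, 0, 0, 0, 0, 0, 0, 0, 0, 0, 0], fingers=0)

```text
time: 29.7
tool_pos: [0.4475, -0.221, 0.2283]
eef_rot: [0.91, 0.415, 0.0, 0.0]
wrist_force: [-1.4, 1.9, 12.1]
grip_width: 0.0278
```

```bash
python3 plan.py 659.2,116.4,230,24
```

```text
t29.7 grasp [ 447.6 -221.    73.3] hd -41.0 tilt 0.05 w 27.8 q7 0.02 F [-1.4  1.9 12.1]
659.2,116.4,230,24 -> [ 0.3936 -0.0616 -0.1566] [ 5.000e-02 -1.000e-02 -6.502e+01]
```

>>> play_rows(motion=[0, 0, -0.03, 0, 0, 0, 0, 0, -0.08, 0, 0, 0, 0, 0, -0.13, 0, 0, 0, 0, 0, -0.157, 0, 0, 0, 0.394, -0.062, -0.157, 0, 0, -65, 0.394, -0.062, -0.157, 0, 0, -65, 0.394, -0.062, -0.157, 0, 0, -65, 0.394, -0.062, -0.157, 0, 0, -65, 0.394, -0.062, -0.157, 0, 0, -65, 0.394, -0.062, -0.157, 0, 0, -65, 0.394, -0.062, -0.157, 0, 0, -65, 0.394, -0.062, -0.157, 0, 0, -65, 0.394, -0.062, -0.157, 0, 0, -65, 0.394, -0.062, -0.157, 0, 0, -65, 0.394, -0.062, -0.157, 0, 0, -65, 0.394, -0.062, -0.157, 0, 0, -65, 0.394, -0.062, -0.157, 0, 0, -65, 0.394, -0.062, -0.157, 0, 0, -65, 0.394, -0.062, -0.157, 0, 0, -65])

```text
time: 31.6
tool_pos: [0.659, 0.1168, 0.3849]
eef_rot: [0.545, 0.838, 0.0, 0.0]
wrist_force: [-0.6, -0.6, -2.6]
grip_width: 0.0271
```

>>> play_rows(motion=[0, 0, 0, 0, 0, 0, 0, 0, 0, 0, 0, 0, 0, 0, 0, 0, 0, 0])

```text
time: 31.9
tool_pos: [0.6591, 0.117, 0.3847]
eef_rot: [0.545, 0.839, -0.0, -0.0]
wrist_force: [0.9, 0.6, -3.4]
grip_width: 0.0269
```

```bash
python3 plan.py 659.2,116.4,149,24
```

```text
t31.9 grasp [659.1 117.  229.7] hd 24.0 tilt 0.00 w 26.9 q7 0.31 F [ 0.9  0.6 -3.4]
659.2,116.4,149,24 -> [-0.0006 -0.0001  0.0807] [-0.    0.   -0.03]
```

>>> play_rows(motion=[-0.0005, 0, 0.02, 0, 0, 0, -0.0005, 0, 0.035, 0, 0, 0, -0.0005, 0, 0.045, 0, 0, 0, -0.0005, 0, 0.05, 0, 0, 0, -0.0005, 0, 0.055, 0, 0, 0, -0.0005, 0, 0.06, 0, 0, 0, -0.0005, 0, 0.06, 0, 0, 0])

```text
time: 32.6
tool_pos: [0.6592, 0.1166, 0.3243]
eef_rot: [0.545, 0.839, -0.0, -0.0]
wrist_force: [0.4, -0.3, -3.5]
grip_width: 0.0274
```

>>> play_rows(motion=[0, 0, 0.006, 0, 0, 0, 0, 0, 0.012, 0, 0, 0, 0, 0, 0.018, 0, 0, 0, 0, 0, 0.02, 0, 0, 0, 0, 0, 0.02, 0, 0, 0])

```text
time: 33.1
tool_pos: [0.6593, 0.1165, 0.3046]
eef_rot: [0.545, 0.838, -0.0, -0.0]
wrist_force: [0.5, 0.3, -2.9]
grip_width: 0.0271
```

>>> play_rows(motion=[0, 0, 0, 0, 0, 0, 0, 0, 0, 0, 0, 0, 0, 0, 0, 0, 0, 0, 0, 0, 0, 0, 0, 0, 0, 0, 0, 0, 0, 0, 0, 0, -0.03, 0, 0, 0, 0, 0, -0.08, 0, 0, 0, 0, 0, -0.12, 0, 0, 0, 0, 0, -0.12, 0, 0, 0], fingers=1)

```text
time: 34.0
tool_pos: [0.6603, 0.1162, 0.4309]
eef_rot: [0.545, 0.838, 0.003, 0.003]
wrist_force: [-0.0, 0.1, -0.3]
grip_width: 0.0856
```

```bash
python3 -c "
from meas import *
o=grab(8)
p=o['side'][0];q=o['top'][0]
cv2.imwrite('pics/z8.png',np.hstack([cv2.resize(p[134:334,202:402],None,fx=2,fy=2,interpolation=cv2.INTER_CUBIC),cv2.resize(q[100:300,202:402],None,fx=2,fy=2,interpolation=cv2.INTER_CUBIC)])[:,:,::-1])
from grip import grips
grips(8,dict(blue=(464,-48.5)))"; python3 plan.py 464,-47.9,142,67.5 464,-47.9,142,-22.5
```

```text
blue drum [477.2 -76.2  43.  100.3] [100.1  44. ] grip [466.8 -50.8  23.3  19.7  66.8]
t34.1 grasp [659.6 116.7 270.7] hd 24.0 tilt 0.11 w 85.7 q7 0.30 F [ 0.4 -0.1 -2.2]
464,-47.9,142,67.5 -> [-0.0709 -0.2455  0.1282] [ 1.000e-01  4.000e-02 -4.352e+01]
464,-47.9,142,-22.5 -> [-0.0709 -0.2455  0.1282] [ 1.000e-01 -4.000e-02  4.648e+01]
```

View pics/z8.png

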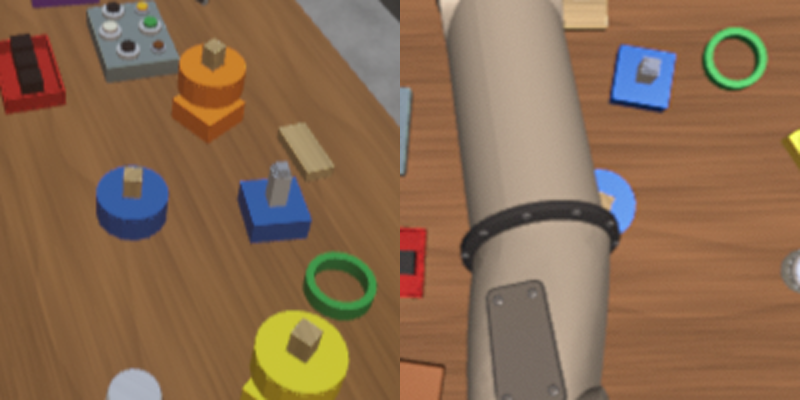

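```bash
python3 -c "
from meas import *
for t in(5,8):
  p,d=load('side',t)
  cs,hsv=comps(p,(100,130,60),(122,255,255),200)
  for s,c,m in cs:
    if s[1]<180: continue
    V=hsv[...,2];mm=m&(V>np.percentile(V[m],70)*.88)
    r,Q=rect('side',mm,.05);print(t,c,np.round(r[0],1),np.round(r[1],1))
"
```

```text
5 [267.75777414 232.63175123] [463.5 -48.8] [102.5 107.8]
5 [339.41213064 239.87247278] [ 665.8 -128.7] [88.2 89.1]
8 [267.9001297  235.61997406] [464.3 -48. ] [102.6 107.7]
8 [339.37191358 239.93364198] [ 665.7 -128.9] [88.5 89.1]
```

>>> play_rows(motion=[-0.071, -0.245, 0, 0, 0, 46.5, -0.071, -0.245, 0, 0, 0, 46.5, -0.071, -0.245, 0, 0, 0, 46.5, -0.071, -0.245, 0, 0, 0, 46.5, -0.071, -0.245, 0, 0, 0, 46.5, -0.071, -0.245, 0, 0, 0, 46.5, -0.071, -0.245, 0.03, 0, 0, 46.5, -0.071, -0.245, 0.07, 0, 0, 46.5, -0.071, -0.245, 0.11, 0, 0, 46.5, -0.071, -0.245, 0.128, 0, 0, 46.5, -0.071, -0.245, 0.128, 0, 0, 46.5, -0.071, -0.245, 0.128, 0, 0, 46.5])

```text
time: 35.3
tool_pos: [0.4641, -0.048, 0.2966]
eef_rot: [0.832, 0.555, -0.001, -0.0]
wrist_force: [0.7, 0.1, 0.0]
grip_width: 0.0852
```

```bash
python3 plan.py 464,-47.9,73,-22.5; python3 -c "
from meas import *
o=grab(9)
p=o['side'][0];q=o['top'][0]
cv2.imwrite('pics/z9.png',np.hstack([cv2.resize(p[134:334,202:402],None,fx=2,fy=2,interpolation=cv2.INTER_CUBIC),cv2.resize(q[100:300,202:402],None,fx=2,fy=2,interpolation=cv2.INTER_CUBIC)])[:,:,::-1])"
```

```text
t35.3 grasp [463.9 -48.1 141.6] hd -22.6 tilt 0.09 w 85.2 q7 -0.21 F [0.7 0.1 0. ]
464,-47.9,73,-22.5 -> [ 0.0001 -0.0001  0.0686] [-0.06  0.07 -0.06]
```

View pics/z9.png

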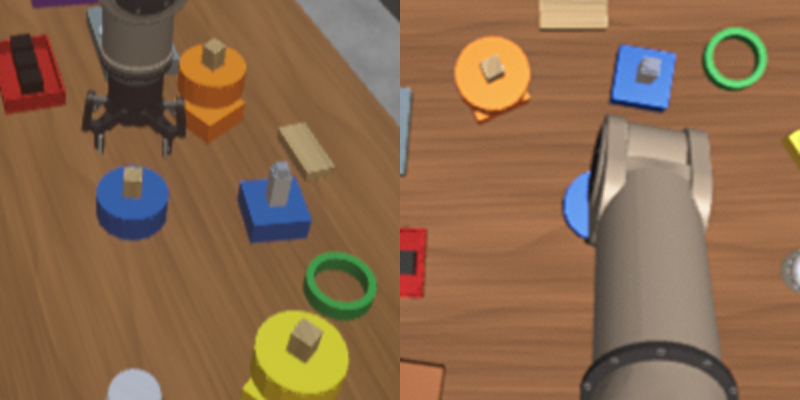

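Blue shade is still in place under the open gripper (side crop ~(132,190)); orange is on its base.

>>> play_rows(motion=[0, 0, 0.035, 0, 0, 0, 0, 0, 0.06, 0, 0, 0, 0, 0, 0.069, 0, 0, 0, 0, 0, 0.069, 0, 0, 0, 0, 0, 0.069, 0, 0, 0])

```text
time: 35.9
tool_pos: [0.4647, -0.0479, 0.2289]
eef_rot: [0.832, 0.555, 0.001, 0.0]
wrist_force: [-0.1, 0.3, 0.1]
grip_width: 0.0855
```

>>> play_rows(motion=[0, 0, 0, 0, 0, 0, 0, 0, 0, 0, 0, 0, 0, 0, 0, 0, 0, 0, 0, 0, 0, 0, 0, 0, 0, 0, 0, 0, 0, 0, 0, 0, 0, 0, 0, 0, 0, 0, 0, 0, 0, 0, 0, 0, 0, 0, 0, 0, 0, 0, 0, 0, 0, 0], fingers=0)

```text
time: 36.8
tool_pos: [0.4644, -0.0478, 0.2282]
eef_rot: [0.832, 0.555, 0.0, -0.0]
wrist_force: [-2.2, 1.2, 12.7]
grip_width: 0.0275
```

```bash
python3 plan.py 668.4,-125,230,-10.8
```

```text
t36.8 grasp [464.5 -47.8  73.2] hd -22.6 tilt 0.04 w 27.5 q7 -0.10 F [-2.2  1.2 12.7]
668.4,-125,230,-10.8 -> [ 0.0071  0.218  -0.1567] [  0.02  -0.03 -11.75]
```

>>> play_rows(motion=[0, 0, -0.03, 0, 0, 0, 0, 0, -0.08, 0, 0, 0, 0, 0, -0.13, 0, 0, 0, 0, 0, -0.157, 0, 0, 0, 0.007, 0.218, -0.157, 0, 0, -11.8, 0.007, 0.218, -0.157, 0, 0, -11.8, 0.007, 0.218, -0.157, 0, 0, -11.8, 0.007, 0.218, -0.157, 0, 0, -11.8, 0.007, 0.218, -0.157, 0, 0, -11.8, 0.007, 0.218, -0.157, 0, 0, -11.8, 0.007, 0.218, -0.157, 0, 0, -11.8, 0.007, 0.218, -0.157, 0, 0, -11.8, 0.007, 0.218, -0.157, 0, 0, -11.8, 0.007, 0.218, -0.157, 0, 0, -11.8, 0.007, 0.218, -0.157, 0, 0, -11.8, 0.007, 0.218, -0.157, 0, 0, -11.8])

```text
time: 38.4
tool_pos: [0.6682, -0.1247, 0.3849]
eef_rot: [0.77, 0.638, 0.0, 0.0]
wrist_force: [-0.7, -0.8, -3.5]
grip_width: 0.0271
```

```bash
python3 plan.py 668.4,-125,149,-10.8
```

```text
t38.4 grasp [ 668.2 -124.7  229.9] hd -10.7 tilt 0.02 w 27.1 q7 0.18 F [-0.7 -0.8 -3.5]
668.4,-125,149,-10.8 -> [-0.0002  0.0003  0.0809] [ 0.01 -0.01  0.08]
```

>>> play_rows(motion=[0, 0, 0.02, 0, 0, 0, 0, 0, 0.035, 0, 0, 0, 0, 0, 0.045, 0, 0, 0, 0, 0, 0.05, 0, 0, 0, 0, 0, 0.055, 0, 0, 0, 0, 0, 0.06, 0, 0, 0, 0, 0, 0.06, 0, 0, 0])

```text
time: 39.1
tool_pos: [0.6685, -0.1249, 0.3243]
eef_rot: [0.77, 0.638, 0.0, 0.0]
wrist_force: [3.8, -0.3, -5.1]
grip_width: 0.0273
```

>>> play_rows(motion=[0, 0, 0.006, 0, 0, 0, 0, 0, 0.012, 0, 0, 0, 0, 0, 0.018, 0, 0, 0, 0, 0, 0.02, 0, 0, 0, 0, 0, 0.02, 0, 0, 0])

```text
time: 39.6
tool_pos: [0.6685, -0.1249, 0.3044]
eef_rot: [0.77, 0.638, 0.0, 0.0]
wrist_force: [5.7, -1.4, -6.3]
grip_width: 0.0272
```

>>> play_rows(motion=[0, 0, 0, 0, 0, 0, 0, 0, 0, 0, 0, 0, 0, 0, 0, 0, 0, 0, 0, 0, 0, 0, 0, 0, 0, 0, 0, 0, 0, 0, 0, 0, -0.03, 0, 0, 0, 0, 0, -0.08, 0, 0, 0, 0, 0, -0.12, 0, 0, 0, 0, 0, -0.12, 0, 0, 0], fingers=1)

```text
time: 40.5
tool_pos: [0.669, -0.1259, 0.4307]
eef_rot: [0.77, 0.638, 0.003, 0.003]
wrist_force: [-0.5, -0.7, -0.5]
grip_width: 0.0859
```

```bash
python3 plan.py 553.4,349,210,35; python3 -c "
from meas import *
o=grab(10)
p=o['side'][0];q=o['top'][0]
cv2.imwrite('pics/z10.png',np.hstack([cv2.resize(p[134:364,202:402],None,fx=2,fy=2,interpolation=cv2.INTER_CUBIC),cv2.resize(q[100:330,242:442],None,fx=2,fy=2,interpolation=cv2.INTER_CUBIC)])[:,:,::-1])
for n in('side','top'):
  p,d=o[n];P=cloud(n,d)
  for nm,c in dict(y=(553,-413),o=(659.2,116.4),b=(668.4,-125)).items():
    D=np.hypot(P[...,0]*1e3-c[0],P[...,1]*1e3-c[1]);m=(D>25)&(D<50)&(P[...,2]>.07)&(P[...,2]<.14)
    print(n,nm,m.sum(),np.round(np.percentile(P[...,2][m],[20,50,80]),4) if m.any() else '')
"
```

```text
t40.5 grasp [ 670.2 -126.   275.7] hd -10.8 tilt 0.45 w 85.9 q7 0.16 F [-0.5 -0.7 -0.5]
553.4,349,210,35 -> [ 0.4449 -0.2028  0.0645] [  0.44   0.12 -45.76]
side y 826 [0.1257 0.127  0.1285]
side o 284 [0.1257 0.1272 0.1285]
side b 413 [0.1257 0.1271 0.1287]
top y 633 [0.1226 0.1246 0.1268]
top o 642 [0.1226 0.1245 0.1266]
top b 324 [0.1226 0.1248 0.1272]
```

View pics/z10.png

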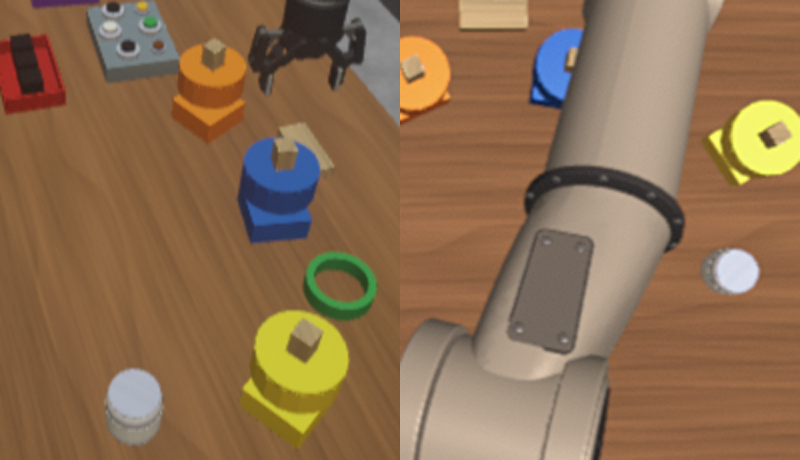

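>>> play_rows(motion=[0.445, -0.203, 0, 0, 0, -45.8, 0.445, -0.203, 0, 0, 0, -45.8, 0.445, -0.203, 0, 0, 0, -45.8, 0.445, -0.203, 0, 0, 0, -45.8, 0.445, -0.203, 0, 0, 0, -45.8, 0.445, -0.203, 0, 0, 0, -45.8, 0.445, -0.203, 0, 0, 0, -45.8, 0.445, -0.203, 0, 0, 0, -45.8, 0.445, -0.203, 0, 0, 0, -45.8, 0.445, -0.203, 0, 0, 0, -45.8, 0.445, -0.203, 0, 0, 0, -45.8, 0.445, -0.203, 0, 0, 0, -45.8, 0.445, -0.203, 0.03, 0, 0, -45.8, 0.445, -0.203, 0.06, 0, 0, -45.8, 0.445, -0.203, 0.1, 0, 0, -45.8, 0.445, -0.203, 0.13, 0, 0, -45.8, 0.445, -0.203, 0.15, 0, 0, -45.8, 0.445, -0.203, 0.15, 0, 0, -45.8, 0.445, -0.203, 0.15, 0, 0, -45.8], fingers=0)

```text
time: 42.5
tool_pos: [0.5523, 0.3489, 0.2749]
eef_rot: [0.462, 0.887, -0.0, 0.0]
wrist_force: [-0.5, -0.0, 0.5]
grip_width: -0.0002
```

```bash
python3 plan.py 553.9,349.4,108,35 553.9,349.4,74.5,35; python3 -c "
from meas import *
o=grab(11)
p=o['side'][0];q=o['top'][0]
cv2.imwrite('pics/z11.png',np.hstack([cv2.resize(p[74:224,182:332],None,fx=2.6,fy=2.6,interpolation=cv2.INTER_CUBIC),cv2.resize(q[80:230,262:442],None,fx=2.2,fy=2.6,interpolation=cv2.INTER_CUBIC)])[:,:,::-1])"
```

```text
t42.5 grasp [552.3 348.8 119.9] hd 35.0 tilt 0.05 w -0.2 q7 0.12 F [-0.5 -0.   0.5]
553.9,349.4,108,35 -> [-0.0005  0.0016  0.0119] [-0.04  0.03 -0.03]
553.9,349.4,74.5,35 -> [-0.0005  0.0016  0.0454] [-0.04  0.03 -0.03]
```

View pics/z11.png

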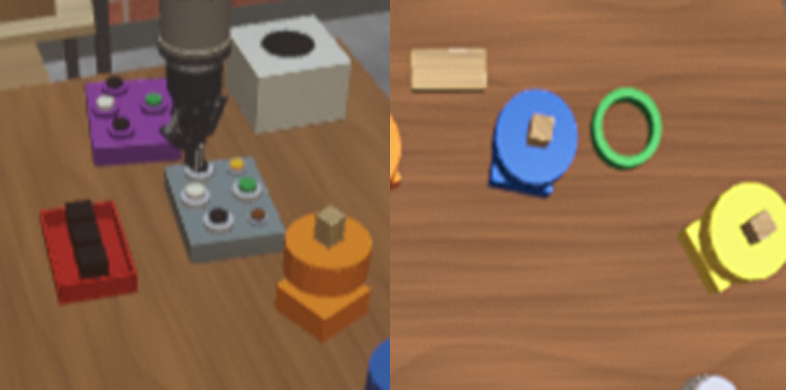

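>>> play_rows(motion=[0, 0.0015, 0.02, 0, 0, 0, 0, 0.0015, 0.035, 0, 0, 0, 0, 0.0015, 0.042, 0, 0, 0, 0, 0.0015, 0.042, 0, 0, 0])

```text
time: 43.0
tool_pos: [0.5529, 0.3509, 0.2323]
eef_rot: [0.461, 0.887, -0.0, -0.0]
wrist_force: [-2.6, 0.3, 3.6]
grip_width: -0.0001
```

>>> play_rows(motion=[0, -0.001, 0.002, 0, 0, 0, 0, -0.001, 0.0035, 0, 0, 0, 0, -0.001, 0.0035, 0, 0, 0])

```text
time: 43.3
tool_pos: [0.5524, 0.3506, 0.2298]
eef_rot: [0.461, 0.887, 0.001, 0.0]
wrist_force: [1.3, 1.8, 3.8]
grip_width: 0.0006
```

>>> play_rows(motion=[0, 0, 0.0005, 0, 0, 0, 0, 0, 0.001, 0, 0, 0, 0, 0, 0.001, 0, 0, 0])

```text
time: 43.6
tool_pos: [0.5525, 0.3506, 0.2294]
eef_rot: [0.461, 0.887, 0.001, 0.0]
wrist_force: [-0.7, -0.6, 15.2]
grip_width: 0.0
```

>>> play_rows(motion=[0, 0, -0.02, 0, 0, 0, 0, 0, -0.045, 0, 0, 0, 0, 0, -0.045, 0, 0, 0, 0, 0, -0.045, 0, 0, 0])

```text
time: 44.0
tool_pos: [0.552, 0.3504, 0.2734]
eef_rot: [0.461, 0.887, 0.0, -0.0]
wrist_force: [0.1, 0.1, -0.6]
grip_width: -0.0002
```

```bash
python3 plan.py 578.5,407.8,119.5,35 578.5,407.8,74,35; python3 -c "
from meas import *
o=grab(12)
p=o['side'][0]
cv2.imwrite('pics/z12.png',cv2.resize(p[94:224,182:332],None,fx=4,fy=4,interpolation=cv2.INTER_CUBIC)[:,:,::-1])"
```

```text
t44.0 grasp [552.  350.4 118.4] hd 35.1 tilt 0.02 w -0.2 q7 0.12 F [ 0.1  0.1 -0.6]
578.5,407.8,119.5,35 -> [ 0.0318  0.0547 -0.001 ] [ 0.02 -0.01  0.07]
578.5,407.8,74,35 -> [0.0318 0.0547 0.0445] [ 0.02 -0.01  0.07]
```

View pics/z12.png

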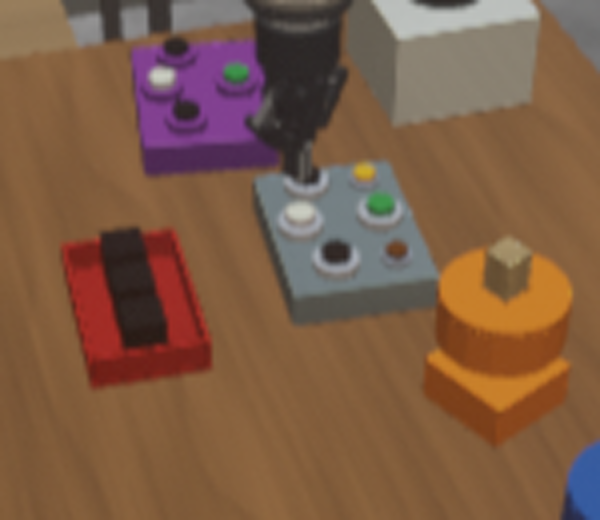

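>>> play_rows(motion=[0.032, 0.055, 0, 0, 0, 0, 0.032, 0.055, 0, 0, 0, 0, 0.032, 0.055, 0, 0, 0, 0, 0.032, 0.055, 0.02, 0, 0, 0, 0.032, 0.055, 0.038, 0, 0, 0, 0.032, 0.055, 0.042, 0, 0, 0, 0.032, 0.055, 0.0445, 0, 0, 0, 0.032, 0.055, 0.0445, 0, 0, 0, 0.032, 0.055, 0.0455, 0, 0, 0, 0.032, 0.055, 0.0455, 0, 0, 0, 0.032, 0.055, 0.0455, 0, 0, 0])

```text
time: 45.2
tool_pos: [0.5783, 0.4071, 0.2291]
eef_rot: [0.462, 0.887, -0.001, -0.001]
wrist_force: [-13.8, -9.5, 31.7]
grip_width: 0.0003
```

>>> play_rows(motion=[0, 0, -0.02, 0, 0, 0, 0, 0, -0.045, 0, 0, 0, 0, 0, -0.045, 0, 0, 0, 0, 0, -0.045, 0, 0, 0])

```text
time: 45.6
tool_pos: [0.5787, 0.4078, 0.2727]
eef_rot: [0.461, 0.887, -0.0, -0.0]
wrist_force: [-0.3, -0.0, -0.8]
grip_width: 0.0004
```

```bash
python3 plan.py 631.2,342.5,119.5,35 631.2,342.5,75,35
```

```text
t45.6 grasp [578.6 407.8 117.7] hd 35.0 tilt 0.01 w 0.4 q7 0.08 F [-0.3 -0.  -0.8]
631.2,342.5,119.5,35 -> [-0.0836  0.0055 -0.0018] [-0.01 -0.    0.05]
631.2,342.5,75,35 -> [-0.0836  0.0055  0.0427] [-0.01 -0.    0.05]
```

>>> play_rows(motion=[-0.0835, 0.0055, -0.005, 0, 0, 0, -0.0835, 0.0055, -0.005, 0, 0, 0, -0.0835, 0.0055, 0, 0, 0, 0, -0.0835, 0.0055, 0.02, 0, 0, 0, -0.0835, 0.0055, 0.036, 0, 0, 0, -0.0835, 0.0055, 0.041, 0, 0, 0, -0.0835, 0.0055, 0.0435, 0, 0, 0, -0.0835, 0.0055, 0.0435, 0, 0, 0, -0.0835, 0.0055, 0.0435, 0, 0, 0])

```text
time: 46.5
tool_pos: [0.6307, 0.3429, 0.2295]
eef_rot: [0.461, 0.887, -0.001, -0.001]
wrist_force: [-6.8, -4.4, 13.2]
grip_width: 0.0002
```

>>> play_rows(motion=[0, 0, -0.02, 0, 0, 0, 0, 0, -0.06, 0, 0, 0, 0, 0, -0.11, 0, 0, 0, 0, 0, -0.16, 0, 0, 0, 0, 0, -0.2, 0, 0, 0, 0, 0, -0.2, 0, 0, 0, 0, 0, -0.2, 0, 0, 0])

```text
time: 47.2
tool_pos: [0.631, 0.3433, 0.4297]
eef_rot: [0.461, 0.887, 0.0, 0.0]
wrist_force: [-0.3, 0.2, 0.2]
grip_width: -0.0002
```

```bash
python3 plan.py; python3 -c "
from meas import *
o=grab(13)
for n in('side','top'):
  p,d=o[n];P=cloud(n,d)
  for nm,c in dict(y=(553,-413),o=(659.2,116.4),b=(668.4,-125)).items():
    D=np.hypot(P[...,0]*1e3-c[0],P[...,1]*1e3-c[1]);m=(D>25)&(D<50)&(P[...,2]>.07)&(P[...,2]<.14)
    print(n,nm,m.sum(),np.round(np.percentile(P[...,2][m],[20,50,80]),4) if m.any() else '')
  if n=='side':
    from h import plane
    for nm,xy in dict(w=(553.9,349.4),l=(578.5,407.8),g=(631.2,342.5),r=(567.5,285)).items():
      D=np.hypot(P[...,0]*1e3-xy[0],P[...,1]*1e3-xy[1]);m=(D<10)&(P[...,2]<.1)&(P[...,2]>.03)
      print('key',nm,m.sum(),np.round(np.median(P[...,2][m]),4) if m.any() else '')
"
```

```text
t47.2 grasp [631.1 343.4 274.7] hd 35.1 tilt 0.06 w -0.2 q7 0.16 F [-0.3  0.2  0.2]
side y 832 [0.1259 0.1272 0.1285]
side o 276 [0.1255 0.1268 0.1284]
side b 418 [0.1254 0.1268 0.1283]
key w 13 0.0637
key l 16 0.0623
key g 12 0.0625
key r 20 0.0633
top y 645 [0.1228 0.1249 0.127 ]
top o 648 [0.1227 0.1246 0.1267]
top b 636 [0.1227 0.1249 0.1269]
```

View pics/side13.png

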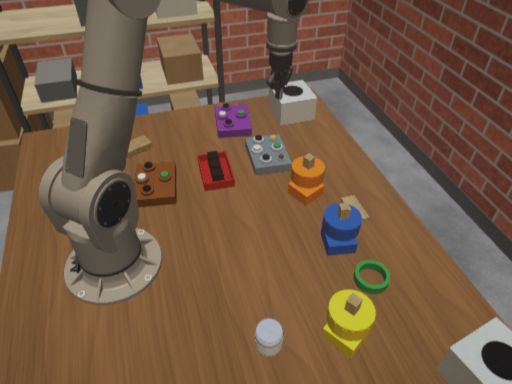

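View pics/top13.png

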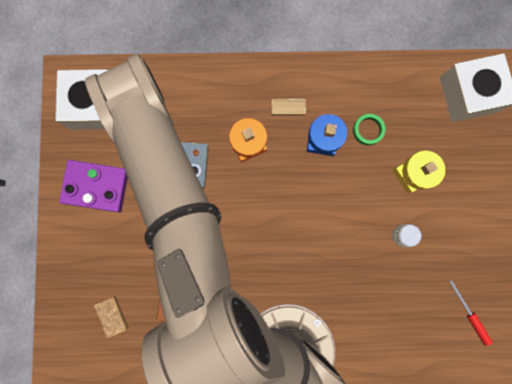

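```bash
python3 -c "
from cell import ctrl
print(ctrl.close_job(), ctrl.read_state()['time'])"
```

```text
the job is handed in; nothing more can be done
the job is handed in; nothing more can be done
```

The job is done and handed in after about 47 s of the 210 s allowed; `close_job` gives no verdict.

- **Caps and shades:** All three caps are in the red tray. The yellow, orange and blue shades are each on the base of their own colour.
- **Tester:** On the grey tester I pressed the white key, then the left black key (behind which the amber lamp is lit), then the green key. Each went down to its stop at about 5.6 mm and was let up before the next.
- **Shade height:** In the last pictures all three shade tops measured 125–127 mm high, where 126 mm is fully home.
- **Keys and bystanders:** All four keys read about 62–64 mm, which is up. The tape, offcut and tin looked unmoved, by eye only. The arm was clear of everything.
- **Small disagreements:** The two cameras differ by about 2 mm in height, within the calibration. The blue shade met about 6 N sideways going down but seated at the same height as the others. The left key press peaked at about 35 N on the wrist, higher than the 13–15 N on the other two keys. The shades never appeared knocked aside.

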